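Turn a covered ramekin over with its cover in the turnover cradle

TASK

Pack the white ramekin rim-down: find the one wooden disc that matches its rim (not the smaller or the larger one) and lay it on top as a cover, then carry the ramekin with its cover, still upright, into the fork of the turnover cradle. Swing the crank gently right over to its other stop so that the two turn together, and leave the ramekin upside down on its cover in the fork. Do not knock the other things about.

Things in the scene. Friction and masses are not known exactly. Their poses are not given: they have to be found in the camera images.
- ramekin_center (a point): White ribbed ramekin (straight-sided dish), 68 mm across, 36 mm tall, open at the top, walls about 6 mm, stands upright at the start, 0.13 kg. The point is its centre, half-way up (18 mm from underside and rim); its z axis points from the underside to the open rim.
- cover_fit_center (a point): The matching cover: round flat wooden disc 66 mm across, 9 mm thick, lying flat; the point is its centre (half-way up), z is its axis.
- cover_small_center (a point): Look-alike disc 52 mm across, 9 mm thick (too small, falls into the dish); centre, half-way up.
- cover_large_center (a point): Look-alike disc 80 mm across, 9 mm thick (too large, sticks out round the dish); centre, half-way up.
- cradle: Fixed steel stand of the turnover cradle. Origin on the worktop under mid-hinge. Its x axis runs along the hinge, 42 mm above the worktop; the crank is at its -x end (toward the robot). The fork points to its -y side at the start, to its +y side when turned over. Bearing posts 14 mm thick, 30 mm wide (in y), 57 mm tall at x = -62 and +48 mm; foot 5 mm thick.
- fork (a joint): Hinge of the cradle's fork: 0 = fork level, its mouth to the frame's -y side (start); grows as the fork swings up and over; 3.14 = turned right over to the +y side. Stops at both ends; light friction, falls under its own weight if let go in between.
- fork_seat (a point): Where the middle of the ramekin-and-cover stack belongs in the fork: 51 mm from the hinge axis, midway between lower and upper tines. Turns with the fork; at joint 0 its axes are those of cradle. The fork's spine (60 mm along the hinge, 65 mm tall, top 74.5 mm above the worktop) carries two upright rest bars (8 mm wide, centres 52 mm apart), faces 24 mm from the hinge axis: the ramekin stops against them.
- fork_mouth (a point): Mouth of the fork, 94 mm from the hinge axis, mid-height. At joint 0: two tines below (top 15.5 mm above the worktop), two above (underside 68.5 mm, top 74.5 mm), 53 mm clear between; both pairs 40 mm wide in all along the hinge. Open at the mouth and both sides: a stack slides in level from here, fingers on its two sides (line of closing along the hinge), clear of the tines.
- fork_pin (a point): Middle of the free black crank pin: round bar 16 mm thick, 68 mm long, parallel to the hinge, fixed to the fork 85 mm from the hinge axis and 122 mm to the frame's -x side of fork_seat. Moves on a half circle about the hinge, from the -y side over the top to the +y side. The bar turns easily between gripping fingers.
- shaker_a: salt shaker, upright cylinder 27 mm across, 74 mm tall; bystander. Origin at its underside.
- shaker_b: a second salt shaker, the same; bystander. Origin at its underside.
- tape_roll: parcel tape roll lying flat, 79 mm across, 37 mm tall; bystander. Origin at its underside.
- mug: navy mug 68 mm across (90 mm with the handle), 62 mm tall; bystander. Origin at its underside.
- stapler: red stapler 120 x 32 x 44 mm; bystander. Origin at its underside.
- ticket_pad: pad 60 x 85 x 19 mm; bystander. Origin at its underside.
- cup: red cup 72 mm across (94 mm with the handle), 56 mm tall; bystander. Origin at its underside.
- marker: marker pen 126 x 18 x 20 mm lying flat; bystander. Origin at its underside.
Not all that is in view belongs to the job. What is shaped like the part that bears cover_fit_center but black or purple is not meant.

How it is judged:
By the outcome, as a careful person would: the job done as asked, in the order asked, and still so for the second after the job is handed in, with the robot touching nothing.
It also fails if it takes over 72 s, if anything falls off the work surface, if the arm or the gripper's body presses on something with over 40 N, if the wrist force passes 120 N, or if a joint passes its speed limit or range.

ROBOT

A 6-joint arm with a two-finger parallel gripper is mounted at the origin on a cart in front of the work surface, level with it; the furniture and walls round the work are solid. World frame = base frame: x ahead of the robot, y to its left, z up, the work surface at z = 0. Lengths are in m, angles in rad, forces in N, time in s.
With the tool pointing down it reaches from about 0.425 to 0.95 m from the base axis. Payload 14.7 kg.
Tool frame: the origin (TCP) lies on the centre line of the jaws, within the pads' length; the fingertips stand 17 mm ahead of it and the grasp point (between the pads) lies 2 mm behind it; z points along the fingers, y is the line along which they close (so a half turn about z gives the same grasp; the last joint's range is limited). The gripper opens to 85 mm and grips with 20 to 120 N. Pads are 22 mm wide; open, the fingers measure 114 mm over their backs; the gripper's body (76 mm by 85 mm) begins 54 mm behind the grasp point. The pads swing forward as they close: fully open they stand 13 mm farther back than shut.
Start: joints at [-1.335, 0.48, 1.596, -0, 1.065, -0.047], TCP at [0.181, -0.624, 0.248] pointing down, gripper open.
Joint ranges: [-2.75, 2.75], [-0.82, 2.05], [0.23, 2.67], [-1.56, 4.7], [0.09, 2.69], [-2.92, 2.92]. Speed limits (rad/s): [1.89, 1.89, 2.39, 3.01, 3.01, 3.01].

INTERFACE

Orientations are given as a 3x3 rotation matrix whose columns are the frame's x, y, z axes.
In Python, from bench import observe, read_camera, order gives the robot as it stands.
- The arm moves only by the tool drive_tool, never from a script. Its argument "rows" is text: rows parted by semicolons, each of 7 numbers parted by spaces: the opening, from -1 (shut) to 1 (fully open), so that 0 is half open, then the shift along the tool's x, y, z each as a share of 0.15 m, from -1 to 1, then the turn, a rotation vector about the tool's x, y, z each as a share of 60 degrees, from -1 to 1. In form: fingers dx dy dz wx wy wz; .... A call has 1 to 5 rows; each row is the pose to reach, as a shift and turn from the pose commanded when the call began, along the tool's axes at that moment; what a row does not reach only later rows make up. A row lasts 1/8 s, in which the tool goes at most 62.5 mm and 10.7 degrees, less where a joint would pass 70% of its speed; a pose out of reach is approached as far as the arm can. A call with a number of a shift or a turn outside -1 to 1 is refused whole. A call with a gripper value outside its range is refused whole. The fingers move at their own pace and stop on an object; "force" is the grip in N (left out, the last holds). Time passes only in rows, so rows that repeat a pose let the fingers close. It gives the time, the measured TCP pose, the force, the opening and the grip force at its end, in the units of the state.
- observe(): the state, without advancing time (a new reading comes with each control period).
- read_camera(name): name is "scene" or "top"; returns a dict with "color" (420x560x3 uint8, red, green, blue), "intrinsics" (3x3 intrinsics, pixels), "camera_from_world" (4x4, takes a point from world to camera coordinates). Camera axes: x right, y down, z forward; pixel columns grow to the right and rows downward; lengths in m; the calibration is good to about 2 mm. A picture is of the moment at which its call begins. There is no depth.
- order.sign_off(): hands the job in; it is judged then, once.
The state is a dict: "time": time; "joint_positions": joint angles; "joint_vel": joint speeds; "tau": joint torques, N m; "ee_pos": TCP position; "tool_rot": TCP orientation; "ft_force": force on the tool from outside, world axes, zero at the start; "wrist_torque": the same for the moment, N m; "opening": finger opening in m; "grip_force": force on a finger pad.
Only numpy, scipy, OpenCV 4.12 (cv2) and the standard library are available. Lean on these libraries where they do the work, as an engineer would, in place of code of your own. Each camera call takes 0.05 s, during which the arm holds its last target. There are 200 camera calls.

## Working session

There is one attempt and no reset: what is moved stays moved. The work goes in short steps, Python scripts to look and compute and a tool call to move; the robot and the scene stay as the last step left them, time stands still between calls to the robot, and variables do not carry over. Pictures are saved under pics/ and viewed, at most 10 in all, crops included, and the job is handed in when it is done.

Besides the shell and the picture viewer there is one more tool, called after "Request:" as name(argument=value, ...) on one line, values as JSON. drive_tool: Moves the arm, as the interface text tells. Shift numbers are shares of 0.15 m and turn numbers shares of 60 degrees, none past 1 either way. Its arguments: {"type":"object","properties":{"rows":{"type":"string"},"force":{"type":"number"}},"required":["rows"]}

```bash
mkdir -p pics; ls; cat > h.py <<'E'
import numpy as np, cv2
from bench import observe, read_camera, order
def cam(n,save=None):
    d=read_camera(n); im=np.ascontiguousarray(d["color"][:,:,::-1])
    if save: cv2.imwrite("pics/"+save+".png",im)
    return im,np.array(d["intrinsics"]),np.array(d["camera_from_world"])
def ray(K,T,u,v):
    d=np.linalg.inv(K)@[u,v,1]; R=T[:3,:3]; return -R.T@T[:3,3], R.T@d
def onplane(K,T,u,v,z):
    o,d=ray(K,T,u,v); return o+d*(z-o[2])/d[2]
def proj(K,T,p):
    q=K@(T[:3,:3]@np.asarray(p)+T[:3,3]); return q[:2]/q[2]
E
python3 - <<'E'
from h import *
for n in("scene","top"):
    im,K,T=cam(n,n+"0"); print(n,K.tolist(),"pos",(-T[:3,:3].T@T[:3,3]).round(3),T[:3,:3].round(2).tolist())
s=observe();print({k:np.round(v,3).tolist() for k,v in s.items()})
E
```

```text
pics
scene [[484.3352018509684, 0.0, 271.15763881480524], [0.0, 484.3352018509684, 207.6405827732139], [0.0, 0.0, 1.0]] pos [-0.659  0.905  0.909] [[-0.61, -0.79, 0.0], [-0.4, 0.31, -0.86], [0.68, -0.53, -0.51]]
top [[508.66336107441396, 0.0, 284.93039832281926], [0.0, 508.66336107441396, 209.89217985861535], [0.0, 0.0, 1.0]] pos [0.388 0.014 1.537] [[-0.02, -1.0, -0.01], [-1.0, 0.02, -0.07], [0.07, 0.0, -1.0]]
{'time': 0.1, 'joint_positions': [-1.335, 0.481, 1.597, 0.0, 1.065, -0.047], 'joint_vel': [-0.0, 0.0, -0.0, 0.0, -0.001, 0.0], 'tau': [0.001, -95.226, -43.104, 0.0, 0.005, -0.0], 'ee_pos': [0.181, -0.624, 0.248], 'tool_rot': [[0.96, 0.279, -0.0], [0.279, -0.96, 0.001], [0.0, -0.001, -1.0]], 'ft_force': [0.01, 0.255, -0.982], 'wrist_torque': [0.025, -0.015, -0.006], 'grip_force': 0.0, 'opening': 0.085}
```

View pics/top0.png

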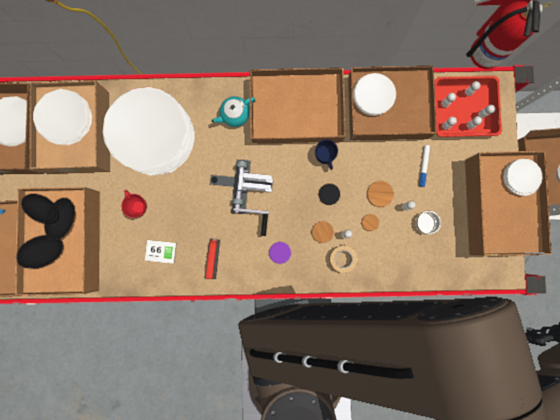

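View pics/scene0.png

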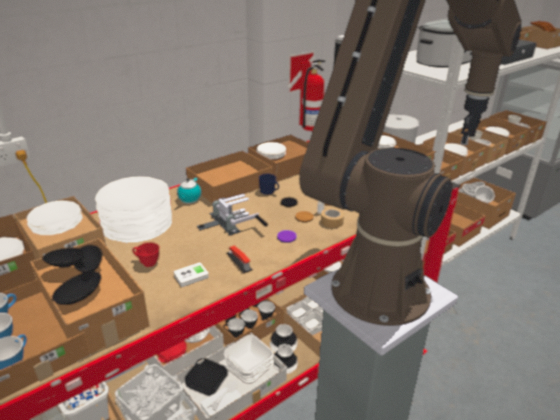

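```bash
python3 - <<'E'
from h import *
im=cv2.imread("pics/top0.png")
c=cv2.resize(im[140:275,195:445],None,fx=3.2,fy=3.2,interpolation=cv2.INTER_CUBIC);cv2.imwrite("pics/crop0.png",c)
_,K,T=cam("top")
hsv=cv2.cvtColor(im,cv2.COLOR_BGR2HSV)
for (u,v) in [(380,194),(322,232),(370,223),(428,223),(224,190),(300,200)]: print(u,v,hsv[v,u],im[v,u])
E
```

```text
380 194 [ 14 156 200] [ 78 135 200]
322 232 [ 14 152 194] [ 78 133 194]
370 223 [ 14 154 189] [ 75 129 189]
428 223 [ 23   4 251] [247 250 251]
224 190 [ 17  96 205] [128 171 205]
300 200 [ 16  94 196] [124 163 196]
```

View pics/crop0.png

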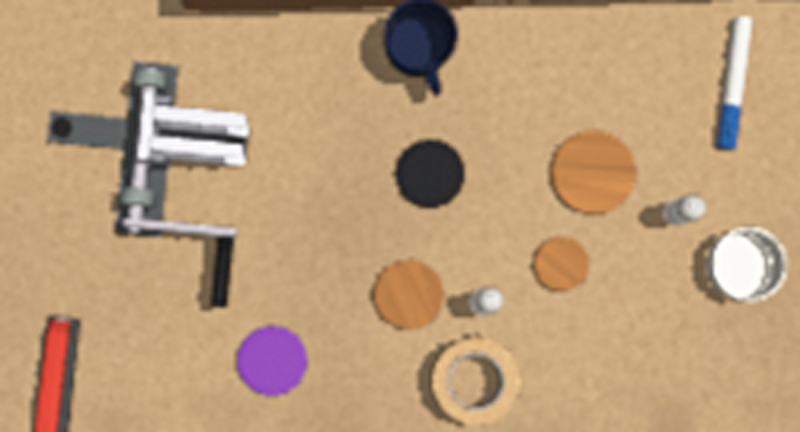

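```bash
python3 - <<'E'
from h import *
im=cv2.imread("pics/top0.png"); _,K,T=cam("top")
hsv=cv2.cvtColor(im,cv2.COLOR_BGR2HSV)
def blobs(m,z,lo,n):
    cs,_=cv2.findContours(m.astype(np.uint8)*255,cv2.RETR_EXTERNAL,cv2.CHAIN_APPROX_NONE)
    for c in cs:
        a=cv2.contourArea(c)
        if a<lo: continue
        M=cv2.moments(c);u,v=M['m10']/M['m00'],M['m01']/M['m00']
        if not(195<u<445 and 135<v<290):continue
        p=onplane(K,T,u,v,z);e=cv2.minAreaRect(c)
        sc=508.66/(1.537-z)
        print(n,np.round([u,v],1),p.round(4),"diam~",round(2*np.sqrt((cv2.countNonZero(cv2.drawContours(np.zeros(m.shape,np.uint8),[c],-1,1,-1)))/np.pi)/sc,4),np.round(e[1],1),round(e[2],1))
H,S,V=[hsv[:,:,i].astype(int) for i in range(3)]
blobs((S>125)&(H<22)&(H>8)&(V>110),.009,60,"wood")
blobs((S<35)&(V>120),.036,20,"white/grey")
blobs((V<60),.042,20,"dark")
blobs((H>120)&(H<150)&(S>80),.009,20,"purple")
for n,(u,v),z in [("shA",(195+688/3.2,140+208/3.2),.074),("shB",(195+490/3.2,140+298/3.2),.074),("tape",(195+475/3.2,140+381/3.2),.037),("mug",(195+420/3.2,140+38/3.2),.062),
 ("post far",(195+151/3.2,140+76/3.2),.057),("post near",(195+136/3.2,140+194/3.2),.057),("crank end",(195+234/3.2,140+233/3.2),.042),("pin1",(195+227/3.2,140+238/3.2),.05),("pin2",(195+218/3.2,140+305/3.2),.05),("tine1",(195+246/3.2,140+124/3.2),.0745),("tine2",(195+243/3.2,140+153/3.2),.0745),("stapler",(195+60/3.2,140+320/3.2),.044)]:
    print(n,onplane(K,T,u,v,z).round(3))
E
```

```text
wood [322.2 231.7] [ 0.4338 -0.0897  0.009 ] diam~ 0.0651 [21.2 20.5] 45.0
wood [369.9 222.1] [ 0.4595 -0.2337  0.009 ] diam~ 0.0516 [16. 16.] 90.0
wood [380.  193.5] [ 0.5454 -0.2667  0.009 ] diam~ 0.0788 [25.  25.9] 63.4
white/grey [346.7 233.7] [ 0.4256 -0.1596  0.036 ] diam~ 0.0262 [7. 9.] 90.0
white/grey [428.2 222.1] [ 0.4548 -0.401   0.036 ] diam~ 0.0686 [22. 22.] 90.0
white/grey [409.1 205. ] [ 0.5065 -0.3467  0.036 ] diam~ 0.0275 [ 6.9 11.7] 68.2
white/grey [250.3 186.1] [0.5727 0.1224 0.036 ] diam~ 0.0919 [35.9 51.5] 6.2
white/grey [425.2 158.6] [ 0.6441 -0.3997  0.036 ] diam~ 0.0422 [ 5.7 28. ] 7.6
dark [263.9 224.4] [0.4576 0.0836 0.042 ] diam~ 0.0316 [ 4.2 21.1] 5.7
dark [328.8 193.9] [ 0.5438 -0.1098  0.042 ] diam~ 0.0599 [19.1 19.8] 45.0
dark [235.7 181.6] [0.5862 0.1648 0.042 ] diam~ 0.0275 [ 2.7 30.1] 6.3
dark [328.1 148.8] [ 0.6786 -0.1112  0.042 ] diam~ 0.0537 [21.5 26.6] 19.7
purple [279.6 252.3] [0.3748 0.0396 0.009 ] diam~ 0.0648 [21.2 20.5] 45.0
shA [ 0.504 -0.34   0.074]
shB [ 0.426 -0.16   0.074]
tape [ 0.351 -0.148  0.037]
mug [ 0.666 -0.104  0.062]
post far [0.637 0.144 0.057]
post near [0.528 0.159 0.057]
crank end [0.492 0.07  0.042]
pin1 [0.487 0.077 0.05 ]
pin2 [0.426 0.086 0.05 ]
tine1 [0.588 0.057 0.075]
tine2 [0.562 0.06  0.075]
stapler [0.415 0.231 0.044]
```

```bash
python3 - <<'E'
from h import *
im=cv2.imread("pics/top0.png"); _,K,T=cam("top")
g=cv2.GaussianBlur(cv2.cvtColor(im,cv2.COLOR_BGR2HSV),(0,0),.6)[:,:,1].astype(float)
# ramekin: outermost sat transition along rays
for nm,(u0,v0) in (("ram",(429,222.3)),):
    for a in range(-180,180,20):
        r=np.arange(5,17,.25);x=u0+r*np.cos(np.radians(a));y=v0+r*np.sin(np.radians(a))
        p=cv2.remap(g.astype(np.float32),x.astype(np.float32)[None],y.astype(np.float32)[None],cv2.INTER_LINEAR)[0]
        i=np.where(p<55)[0].max(); q=onplane(K,T,x[i],y[i],.036); print(a,r[i],q[:2].round(4))
im,K2,T2=cam("scene")
hsv=cv2.cvtColor(im,cv2.COLOR_BGR2HSV);H,S,V=[hsv[:,:,i].astype(int) for i in range(3)]
def tri(a,b):
    o1,d1=ray(K,T,*a);o2,d2=ray(K2,T2,*b)
    t=np.linalg.lstsq(np.c_[d1,-d2],o2-o1,rcond=None)[0];p,q=o1+t[0]*d1,o2+t[1]*d2
    return ((p+q)/2).round(4),round(np.linalg.norm(p-q),4)
print("exp cover px in scene",proj(K2,T2,[.4338,-.0897,.009]),"ram",proj(K2,T2,[.455,-.402,.03]))
for n,m in (("wood",(S>125)&(H<22)&(H>8)&(V>110)),("purple",(H>120)&(H<150)&(S>80)),("dark",V<60)):
    cs,_=cv2.findContours(m.astype(np.uint8),cv2.RETR_EXTERNAL,cv2.CHAIN_APPROX_NONE)
    for c in cs:
        M=cv2.moments(c)
        if M['m00']<25: continue
        u,v=M['m10']/M['m00'],M['m01']/M['m00']
        if not(200<u<350 and 180<v<260): continue
        print(n,round(u,1),round(v,1),M['m00'])
        if n=="wood":print(tri((322.2,231.7),(u,v)))
        if n=="dark":print(tri((263.9,224.4),(u,v)))
        if n=="purple":print(tri((279.6,252.3),(u,v)))
c=cv2.resize(im[180:270,190:350],None,fx=5,fy=5,interpolation=cv2.INTER_CUBIC);cv2.imwrite("pics/scrop.png",c)
E
```

```text
-180 13.5 [ 0.455  -0.3635]
-160 13.25 [ 0.4683 -0.3671]
-140 12.5 [ 0.4785 -0.376 ]
-120 12.0 [ 0.4852 -0.3868]
-100 11.75 [ 0.4885 -0.3986]
-80 11.75 [ 0.4882 -0.4107]
-60 11.75 [ 0.4839 -0.4218]
-40 11.5 [ 0.4754 -0.4301]
-20 11.25 [ 0.4649 -0.4349]
0 11.25 [ 0.4535 -0.4364]
20 11.5 [ 0.4419 -0.4346]
40 11.5 [ 0.4318 -0.4283]
60 11.5 [ 0.4245 -0.4189]
80 11.25 [ 0.4214 -0.4076]
100 11.5 [ 0.4209 -0.396 ]
120 12.0 [ 0.4239 -0.3844]
140 13.0 [ 0.4301 -0.373 ]
160 13.25 [ 0.4415 -0.3661]
exp cover px in scene [304.72597632 215.25721062] ram [361.79013708 183.23367833]
wood 303.8 215.9 143.0
(array([ 0.4348, -0.0886,  0.006 ]), np.float64(0.0031))
purple 286.4 235.9 151.5
(array([0.3754, 0.0404, 0.0046]), np.float64(0.0022))
dark 288.5 201.9 68.0
(array([0.4258, 0.0487, 0.1203]), np.float64(0.084))
dark 266.8 183.9 218.0
(array([0.4486, 0.0737, 0.1812]), np.float64(0.0085))
dark 344.0 186.9 200.0
(array([ 0.3539, -0.0069,  0.2066]), np.float64(0.2533))
```

View pics/scrop.png

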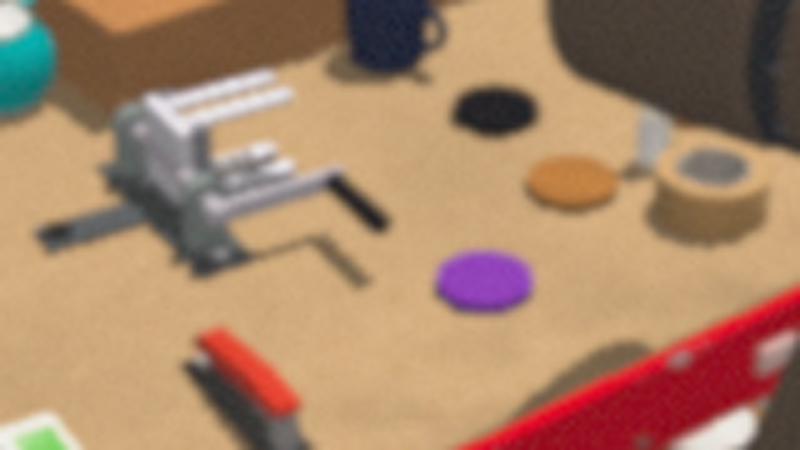

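```bash
cat >> h.py <<'E'
from scipy.spatial.transform import Rotation as Ro
def Rt(h): # tool down, tool-y heading h deg
    h=np.radians(h); y=np.array([np.cos(h),np.sin(h),0]); z=np.array([0,0,-1.]); return np.c_[np.cross(y,z),y,z]
def plan(wps,start=None):
    if start is None:
        s=observe(); p,R=np.array(s["ee_pos"]),np.array(s["tool_rot"])
    else: p,R=np.array(start[:3]),Rt(start[3])
    for w in wps:
        d=R.T@(np.array(w[:3])-p)/.15; R2=Rt(w[3]); r=Ro.from_matrix(R.T@R2).as_rotvec()/np.radians(60)
        print(w,"->",*d.round(3),*r.round(3)); p,R=np.array(w[:3]),R2
def st():
    s=observe(); R=np.array(s["tool_rot"]); print("t",s["time"],"p",np.round(s["ee_pos"],4),"h",round(np.degrees(np.arctan2(R[1,1],R[0,1])),2),"z",R[:,2].round(3),"F",np.round(s["ft_force"],1),"op",round(s["opening"],4),"g",s["grip_force"])
E
python3 - <<'E'
from h import *
im,K,T=cam("top");im,K2,T2=cam("scene")
o1,d1=ray(K,T,263.9,224.4);o2,d2=ray(K2,T2,262,220.2)
t=np.linalg.lstsq(np.c_[d1,-d2],o2-o1,rcond=None)[0];print("pin",o1+t[0]*d1,o2+t[1]*d2)
plan([(.27,-.52,.25,-60),(.38,-.42,.25,-40),(.46,-.30,.24,-20),(.45,-.17,.18,-7),(.434,-.0895,.10,-7)])
st()
E
```

```text
pin [0.45775792 0.0835354  0.04191721] [0.45691509 0.08248531 0.04182917]
(0.27, -0.52, 0.25, -60) -> 0.761 -0.502 -0.012 -0.0 -0.0 -0.23
(0.38, -0.42, 0.25, -40) -> 0.968 -0.211 0.0 0.0 0.0 -0.333
(0.46, -0.3, 0.24, -20) -> 0.956 -0.106 0.067 0.0 0.0 -0.333
(0.45, -0.17, 0.18, -7) -> 0.792 -0.359 0.4 0.0 0.0 -0.217
(0.434, -0.0895, 0.1, -7) -> 0.52 -0.171 0.533 0.0 0.0 0.0
t 0.4 p [ 0.1814 -0.6241  0.2482] h -73.8 z [-0.  0. -1.] F [-0.7 -0.1  0.2] op 0.0853 g 0.0
```

Candidates for the cover (top-view pixels):
- Wood 79 mm at (380,194): too large.
- Wood 52 mm at (370,222): too small.
- Wood 65 mm at (322,232): chosen, and clear in both crops.
- Black disc at (329,194) and purple disc at (280,252): not meant.

The white ramekin is at (429,222).

Request:
drive_tool(rows="1 .76 -.5 -.012 0 0 -.23;1 .76 -.5 -.012 0 0 -.23;1 .76 -.5 -.012 0 0 -.23", force=40)

```text
time: 0.78
ee_pos: [0.2718, -0.5176, 0.2503]
tool_rot: [[0.864, 0.503, 0.0], [0.503, -0.864, 0.001], [0.001, -0.001, -1.0]]
ft_force: [-0.8, -1.3, -0.3]
opening: 0.0856
grip_force: 0.0
```

Request:
drive_tool(rows="1 .97 -.21 0 0 0 -.333;1 .97 -.21 0 0 0 -.333;1 .97 -.21 0 0 0 -.333;1 .97 -.21 0 0 0 -.333")

```text
time: 1.27
ee_pos: [0.3813, -0.4197, 0.2502]
tool_rot: [[0.642, 0.767, 0.0], [0.767, -0.642, -0.0], [-0.0, 0.0, -1.0]]
ft_force: [-0.7, -0.3, -0.2]
opening: 0.0854
grip_force: 0.0
```

Request:
drive_tool(rows="1 .955 -.105 .067 0 0 -.333;1 .955 -.105 .067 0 0 -.333;1 .955 -.105 .067 0 0 -.333;1 .955 -.105 .067 0 0 -.333")

```text
time: 1.78
ee_pos: [0.4604, -0.3006, 0.24]
tool_rot: [[0.343, 0.939, -0.0], [0.939, -0.343, -0.0], [-0.0, -0.0, -1.0]]
ft_force: [0.2, -0.1, -0.4]
opening: 0.0852
grip_force: 0.0
```

Request:
drive_tool(rows="1 .79 -.36 .4 0 0 -.217;1 .79 -.36 .4 0 0 -.217;1 .79 -.36 .4 0 0 -.217;1 .79 -.36 .4 0 0 -.217")

```text
time: 2.28
ee_pos: [0.4499, -0.1713, 0.18]
tool_rot: [[0.123, 0.992, -0.0], [0.992, -0.123, -0.0], [-0.0, -0.0, -1.0]]
ft_force: [0.7, 0.3, 0.4]
opening: 0.085
grip_force: 0.0
```

```bash
python3 - <<'E'
from h import *
st();plan([(.434,-.0895,.09,-7),(.434,-.0895,.03,-7)])
E
```

```text
t 2.275 p [ 0.4499 -0.1713  0.18  ] h -7.06 z [-0. -0. -1.] F [0.7 0.3 0.4] op 0.085 g 0.0
(0.434, -0.0895, 0.09, -7) -> 0.528 -0.172 0.6 -0.0 0.0 -0.001
(0.434, -0.0895, 0.03, -7) -> 0.0 0.0 0.4 0.0 0.0 0.0
```

Request:
drive_tool(rows=".76 .53 -.17 0 0 0 0;.76 .53 -.17 .6 0 0 0;.76 .53 -.17 .6 0 0 0;.76 .53 -.17 .6 0 0 0;.76 .53 -.17 .6 0 0 0")

```text
time: 2.9
ee_pos: [0.4359, -0.0901, 0.0912]
tool_rot: [[0.124, 0.992, 0.002], [0.992, -0.124, -0.001], [-0.0, 0.002, -1.0]]
ft_force: [-0.3, -0.1, -0.1]
opening: 0.0749
grip_force: 0.0
```

Request:
drive_tool(rows=".76 0 0 .2 0 0 0;.76 0 0 .4 0 0 0;.76 0 0 .4 0 0 0;.76 0 0 .4 0 0 0")

```text
time: 3.4
ee_pos: [0.4355, -0.0893, 0.0314]
tool_rot: [[0.123, 0.992, 0.002], [0.992, -0.123, -0.0], [-0.0, 0.002, -1.0]]
ft_force: [0.1, -0.3, -0.2]
opening: 0.0752
grip_force: 0.0
```

Request:
drive_tool(rows=".76 0 0 .02 0 0 0;.76 0 0 .04 0 0 0;.76 0 0 .053 0 0 0;.76 0 0 .053 0 0 0")

```text
time: 3.9
ee_pos: [0.4344, -0.0886, 0.022]
tool_rot: [[0.122, 0.993, -0.0], [0.993, -0.122, 0.0], [0.0, -0.0, -1.0]]
ft_force: [-1.0, -0.4, 0.1]
opening: 0.0752
grip_force: 0.0
```

Request:
drive_tool(rows=".76 0 0 .007 0 0 0;.76 0 0 .013 0 0 0;.76 0 0 .02 0 0 0;.76 0 0 .02 0 0 0")

```text
time: 4.4
ee_pos: [0.4344, -0.0886, 0.019]
tool_rot: [[0.122, 0.993, -0.0], [0.993, -0.122, 0.0], [0.0, -0.0, -1.0]]
ft_force: [-0.2, -0.1, -0.3]
opening: 0.075
grip_force: 0.0
```

Request:
drive_tool(rows=".76 0 0 .007 0 0 0;.76 0 0 .013 0 0 0;.76 0 0 .013 0 0 0")

```text
time: 4.78
ee_pos: [0.4345, -0.0886, 0.0171]
tool_rot: [[0.122, 0.993, -0.0], [0.993, -0.122, 0.0], [0.0, -0.0, -1.0]]
ft_force: [-0.5, 0.2, 0.9]
opening: 0.0747
grip_force: 0.0
```

Request:
drive_tool(rows=".7 0 0 0 0 0 0;.7 0 0 .007 0 0 0;.7 0 0 .013 0 0 0;.7 0 0 .013 0 0 0", force=20)

```text
time: 5.28
ee_pos: [0.4345, -0.0886, 0.0151]
tool_rot: [[0.122, 0.993, -0.0], [0.993, -0.122, 0.0], [0.0, -0.0, -1.0]]
ft_force: [0.2, -0.2, 0.5]
opening: 0.0724
grip_force: 0.0
```

Request:
drive_tool(rows=".7 0 0 .007 0 0 0;.7 0 0 .013 0 0 0;.7 0 0 .013 0 0 0")

```text
time: 5.65
ee_pos: [0.4345, -0.0886, 0.0132]
tool_rot: [[0.122, 0.993, -0.0], [0.993, -0.122, 0.0], [0.0, -0.0, -1.0]]
ft_force: [0.7, -0.3, -0.5]
opening: 0.0729
grip_force: 0.0
```

```bash
python3 - <<'E'
from h import *
st()
im,K,T=cam("scene","s1"); u,v=proj(K,T,[.434,-.09,.02]);u,v=int(u),int(v);print(u,v)
c=cv2.resize(im[v-50:v+40,u-60:u+60],None,fx=6,fy=6,interpolation=cv2.INTER_CUBIC);cv2.imwrite("pics/s1c.png",c)
E
```

```text
t 5.65 p [ 0.4345 -0.0886  0.0132] h -7.02 z [-0.  0. -1.] F [ 0.7 -0.3 -0.5] op 0.0729 g 0.0
304 212
```

View pics/s1c.png

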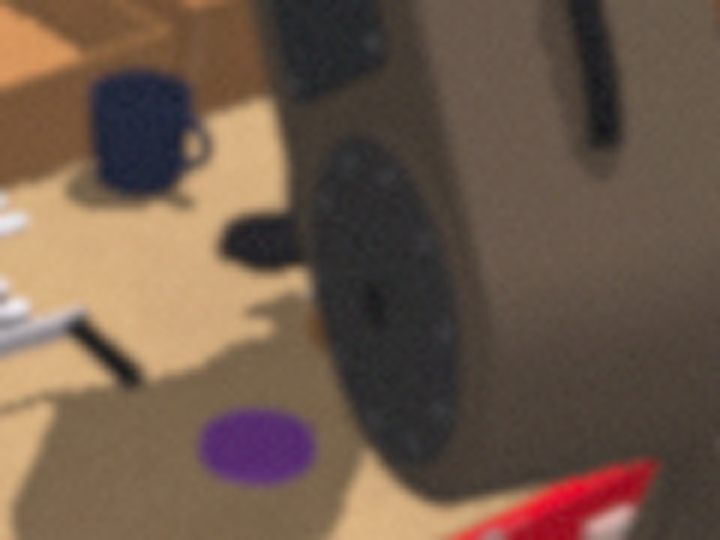

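The arm hides the grasp in this view. The lack of contact at TCP z=13 mm means the tips stand about 5 mm up, so I'll close here.

Request:
drive_tool(rows=".5 0 0 0 0 0 0;.4 0 0 0 0 0 0;.4 0 0 0 0 0 0;.4 0 0 0 0 0 0", force=30)

```text
time: 6.2
ee_pos: [0.4345, -0.0886, 0.0136]
tool_rot: [[0.122, 0.993, 0.0], [0.993, -0.122, -0.0], [-0.0, 0.0, -1.0]]
ft_force: [-1.4, 0.7, 9.8]
opening: 0.0638
grip_force: 30.3
```

Request:
drive_tool(rows=".4 0 0 -.03 0 0 0;.4 0 0 -.1 0 0 0;.4 0 0 -.3 0 0 0;.4 0 0 -.6 0 0 0;.4 0 0 -.7 0 0 0")

```text
time: 6.82
ee_pos: [0.4354, -0.0889, 0.121]
tool_rot: [[0.122, 0.993, 0.003], [0.993, -0.122, -0.001], [-0.0, 0.003, -1.0]]
ft_force: [0.2, -1.2, -0.7]
opening: 0.0642
grip_force: 33.4
```

```bash
python3 - <<'E'
from h import *
st()
im,K,T=cam("top","t1"); u,v=proj(K,T,[.434,-.09,.02]);u,v=int(u),int(v);print(u,v)
im2,K,T=cam("scene"); U,V=proj(K,T,[.434,-.09,.1]);U,V=int(U),int(V)
f=lambda i,u,v:cv2.resize(i[v-50:v+50,u-60:u+60],None,fx=3.3,fy=3.3,interpolation=cv2.INTER_CUBIC)
cv2.imwrite("pics/t1c.png",np.hstack([f(im,u,v),f(im2,U,V)]))
plan([(.46,-.24,.16,-7),(.4553,-.38,.13,-7),(.4553,-.4024,.10,-7)])
E
```

```text
t 6.825 p [ 0.4354 -0.0889  0.121 ] h -7.02 z [ 0.003 -0.001 -1.   ] F [ 0.2 -1.2 -0.7] op 0.0642 g 33.43999792532692
322 231
(0.46, -0.24, 0.16, -7) -> -0.98 0.286 -0.263 0.004 0.001 -0.0
(0.4553, -0.38, 0.13, -7) -> -0.93 0.083 0.2 0.0 0.0 0.0
(0.4553, -0.4024, 0.1, -7) -> -0.148 0.018 0.2 0.0 0.0 0.0
```

View pics/t1c.png

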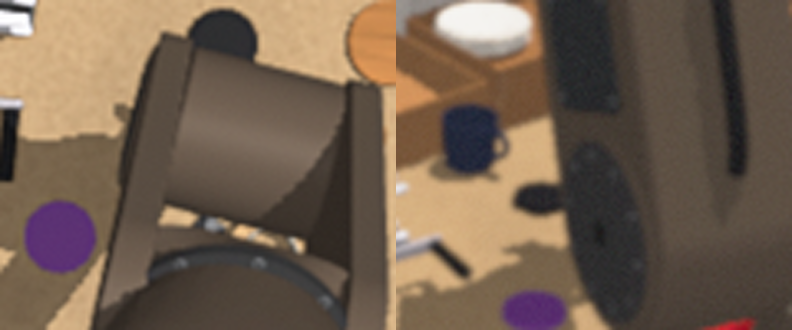

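Request:
drive_tool(rows=".4 0 0 -.26 0 0 0;.4 -.4 .1 -.26 0 0 0;.4 -.8 .28 -.26 0 0 0;.4 -.98 .286 -.26 0 0 0;.4 -.98 .286 -.26 0 0 0")

```text
time: 7.55
ee_pos: [0.4587, -0.2414, 0.1563]
tool_rot: [[0.125, 0.992, -0.001], [0.992, -0.125, 0.0], [0.0, -0.001, -1.0]]
ft_force: [-1.1, -0.5, -0.2]
opening: 0.0639
grip_force: 33.8
```

Request:
drive_tool(rows=".4 -.4 .05 .0 0 0 0;.4 -.8 .08 0 0 0 0;.4 -.93 .08 0 0 0 0;.4 -.93 .083 .1 0 0 0;.4 -.93 .083 .1 0 0 0")

```text
time: 8.18
ee_pos: [0.4535, -0.3772, 0.1404]
tool_rot: [[0.122, 0.993, -0.003], [0.993, -0.122, 0.003], [0.003, -0.003, -1.0]]
ft_force: [-0.4, 1.2, -0.5]
opening: 0.0639
grip_force: 33.8
```

```bash
python3 - <<'E'
from h import *
st();plan([(.4552,-.4015,.10,-7),(.4552,-.4015,.06,-7)])
E
```

```text
t 8.175 p [ 0.4535 -0.3772  0.1404] h -6.98 z [-0.003  0.003 -1.   ] F [-0.4  1.2 -0.5] op 0.0639 g 33.81021671205531
(0.4552, -0.4015, 0.1, -7) -> -0.16 0.032 0.269 -0.003 -0.002 0.0
(0.4552, -0.4015, 0.06, -7) -> 0.0 0.0 0.267 0.0 0.0 0.0
```

Request:
drive_tool(rows=".4 -.16 .03 .1 0 0 0;.4 -.16 .03 .26 0 0 0;.4 -.16 .03 .26 0 0 0;.4 -.16 .03 .26 0 0 0;.4 -.16 .03 .26 0 0 0")

```text
time: 8.8
ee_pos: [0.4565, -0.4039, 0.1042]
tool_rot: [[0.122, 0.993, 0.001], [0.993, -0.122, -0.001], [-0.001, 0.001, -1.0]]
ft_force: [-0.4, 1.1, 0.3]
opening: 0.064
grip_force: 33.8
```

```bash
python3 - <<'E'
from h import *
st();plan([(.4552,-.4015,.057,-7)])
im,K,T=cam("top"); u,v=map(int,proj(K,T,[.455,-.40,.036]))
cv2.imwrite("pics/t2c.png",cv2.resize(im[v-40:v+40,u-50:u+50],None,fx=6,fy=6,interpolation=cv2.INTER_CUBIC))
E
```

```text
t 8.8 p [ 0.4565 -0.4039  0.1042] h -6.98 z [ 0.001 -0.001 -1.   ] F [-0.4  1.1  0.3] op 0.064 g 33.81172361551535
(0.4552, -0.4015, 0.057, -7) -> 0.015 -0.011 0.315 0.001 0.001 0.0
```

View pics/t2c.png

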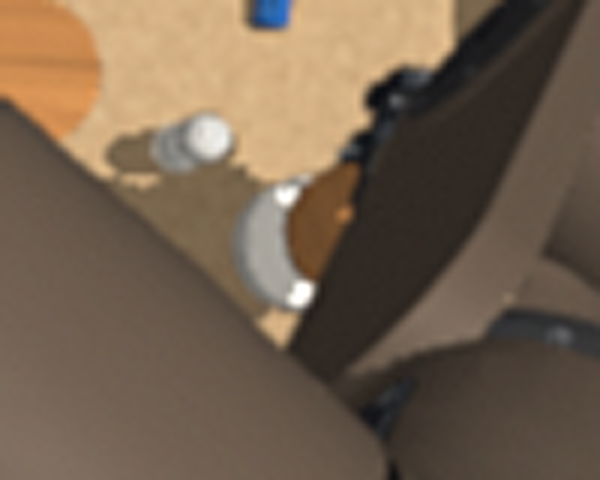

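The disc is held over the ramekin at crop pixel about (330,235), and the shaker at (208,137) has not moved. I'll lower it now.

Request:
drive_tool(rows=".4 .015 -.01 .1 0 0 0;.4 .015 -.01 .2 0 0 0;.4 .015 -.01 .3 0 0 0;.4 .015 -.01 .315 0 0 0;.4 .015 -.01 .315 0 0 0")

```text
time: 9.48
ee_pos: [0.4547, -0.4016, 0.0556]
tool_rot: [[0.122, 0.993, -0.0], [0.993, -0.122, 0.0], [0.0, -0.001, -1.0]]
ft_force: [-0.4, 0.3, 0.0]
opening: 0.0635
grip_force: 33.8
```

```bash
python3 - <<'E'
from h import *
im=cv2.imread("pics/t2c.png")
_,K,T=cam("top"); u,v=map(int,proj(K,T,[.455,-.40,.036]))
a=(proj(K,T,[.4565,-.4048+.033,.0951+.0])-[u-50,v-40])*6; print("exp disc left edge in crop",a)
st();plan([(.4552,-.4015,.0505,-7)])
E
```

```text
exp disc left edge in crop [279.7044791  232.02037566]
t 9.525 p [ 0.4549 -0.4018  0.0561] h -7.02 z [ 0. -0. -1.] F [-0.   0.2 -0.2] op 0.0639 g 33.80957347104754
(0.4552, -0.4015, 0.0505, -7) -> 0.002 0.002 0.037 0.0 0.0 -0.0
```

```bash
python3 - <<'E'
from h import *
_,K,T=cam("top"); u0,v0=map(int,proj(K,T,[.455,-.40,.036]))
full=cv2.imread("pics/t2c.png")
for r in (205,220,235,250): print(r,[tuple(int(q) for q in full[r,x]) for x in range(262,312,6)])
now,_,_=cam("top")
for v in range(v0-4,v0+6,2): print(v,[(u,tuple(int(q) for q in now[v,u])) for u in range(u0-14,u0+6)])
E
```

```text
205 [(153, 159, 162), (158, 164, 168), (159, 167, 171), (177, 186, 191), (182, 193, 200), (118, 133, 149), (42, 67, 98), (34, 66, 102), (44, 75, 109)]
220 [(157, 165, 169), (159, 166, 169), (163, 169, 172), (150, 158, 161), (91, 103, 116), (36, 63, 97), (42, 74, 110), (44, 75, 109), (44, 74, 108)]
235 [(158, 166, 169), (158, 166, 170), (159, 167, 170), (141, 148, 154), (82, 96, 112), (35, 65, 98), (40, 72, 108), (45, 76, 109), (44, 75, 107)]
250 [(157, 166, 169), (157, 165, 168), (161, 168, 171), (155, 162, 165), (109, 121, 131), (55, 77, 105), (40, 72, 108), (44, 74, 110), (43, 73, 108)]
218 [(413, (75, 90, 106)), (414, (76, 89, 105)), (415, (75, 88, 104)), (416, (75, 89, 103)), (417, (74, 87, 103)), (418, (74, 87, 102)), (419, (72, 85, 101)), (420, (72, 85, 100)), (421, (71, 84, 99)), (422, (71, 83, 98)), (423, (70, 83, 97)), (424, (68, 81, 95)), (425, (67, 78, 93)), (426, (66, 79, 91)), (427, (65, 76, 88)), (428, (61, 73, 89)), (429, (49, 59, 71)), (430, (36, 41, 49)), (431, (35, 41, 48)), (432, (34, 40, 47))]
220 [(413, (77, 91, 108)), (414, (78, 92, 108)), (415, (77, 91, 107)), 
[... 982 characters left out ...]
 (421, (76, 88, 104)), (422, (75, 89, 104)), (423, (76, 88, 103)), (424, (75, 89, 104)), (425, (74, 87, 102)), (426, (72, 85, 101)), (427, (72, 85, 99)), (428, (71, 83, 98)), (429, (71, 82, 97)), (430, (69, 80, 95)), (431, (68, 80, 94)), (432, (67, 79, 92))]
226 [(413, (79, 93, 110)), (414, (79, 93, 110)), (415, (78, 91, 110)), (416, (79, 93, 110)), (417, (79, 93, 110)), (418, (79, 93, 108)), (419, (78, 92, 108)), (420, (78, 92, 107)), (421, (75, 89, 106)), (422, (77, 89, 106)), (423, (76, 89, 105)), (424, (75, 88, 104)), (425, (76, 89, 104)), (426, (75, 88, 104)), (427, (74, 87, 103)), (428, (73, 86, 101)), (429, (72, 85, 99)), (430, (72, 85, 100)), (431, (71, 81, 97)), (432, (69, 81, 95))]
```

Request:
drive_tool(rows=".4 .007 .002 .01 0 0 0;.4 .007 .002 .02 0 0 0;.4 .007 .002 .033 0 0 0;.4 .007 .002 .033 0 0 0")

```text
time: 10.12
ee_pos: [0.4551, -0.4006, 0.0509]
tool_rot: [[0.122, 0.993, -0.0], [0.993, -0.122, 0.0], [0.0, -0.0, -1.0]]
ft_force: [-0.4, -0.2, -0.3]
opening: 0.064
grip_force: 33.8
```

Request:
drive_tool(rows=".4 0 0 .005 0 0 0;.4 0 0 .01 0 0 0;.4 0 0 .01 0 0 0")

```text
time: 10.5
ee_pos: [0.4552, -0.4007, 0.0496]
tool_rot: [[0.122, 0.993, 0.0], [0.993, -0.122, -0.0], [-0.0, 0.0, -1.0]]
ft_force: [-0.4, 0.2, 0.7]
opening: 0.0636
grip_force: 34.0
```

Request:
drive_tool(rows=".4 0 0 .004 0 0 0;.4 0 0 .008 0 0 0;.4 0 0 .008 0 0 0")

```text
time: 10.88
ee_pos: [0.4553, -0.4008, 0.0493]
tool_rot: [[0.122, 0.993, 0.0], [0.993, -0.122, -0.0], [-0.0, 0.0, -1.0]]
ft_force: [-3.3, 2.4, 17.6]
opening: 0.0638
grip_force: 35.5
```

Request:
drive_tool(rows=".4 0 0 -.004 0 0 0;.56 0 0 -.004 0 0 0;.62 0 0 -.004 0 0 0;.7 0 0 -.004 0 0 0;.8 0 0 -.004 0 0 0")

```text
time: 11.5
ee_pos: [0.4552, -0.4007, 0.0488]
tool_rot: [[0.122, 0.993, -0.0], [0.993, -0.122, 0.0], [0.0, -0.0, -1.0]]
ft_force: [0.9, 0.7, 0.3]
opening: 0.0768
grip_force: 0.0
```

Request:
drive_tool(rows=".8 0 0 -.03 0 0 0;.9 0 0 -.1 0 0 0;1 0 0 -.4 0 0 0;1 0 0 -.7 0 0 0")

```text
time: 12.0
ee_pos: [0.4551, -0.4005, 0.1556]
tool_rot: [[0.122, 0.993, -0.0], [0.993, -0.122, 0.0], [0.0, -0.0, -1.0]]
ft_force: [1.4, -1.6, 0.3]
opening: 0.0853
grip_force: 0.0
```

```bash
python3 - <<'E'
from h import *
st();plan([(.60,-.40,.20,-7)])
im,K,T=cam("top","t3"); u,v=map(int,proj(K,T,[.455,-.40,.036]))
cv2.imwrite("pics/t3c.png",cv2.resize(im[v-40:v+40,u-50:u+50],None,fx=6,fy=6,interpolation=cv2.INTER_CUBIC))
E
```

```text
t 12.0 p [ 0.4551 -0.4005  0.1556] h -7.02 z [-0.  0. -1.] F [ 1.4 -1.6  0.3] op 0.0853 g 0.0
(0.6, -0.4, 0.2, -7) -> 0.122 0.959 -0.296 -0.0 -0.0 -0.0
```

Request:
drive_tool(rows="1 -1 -.3 -.2 0 0 0;1 -1 -.3 -.2 0 0 0;1 -1 -.3 -.2 0 0 0;1 -1 -.3 -.2 0 0 0")

```text
time: 12.55
ee_pos: [0.3911, -0.5466, 0.185]
tool_rot: [[0.125, 0.992, 0.001], [0.992, -0.125, -0.002], [-0.002, 0.001, -1.0]]
ft_force: [-0.6, 0.3, 0.9]
opening: 0.0856
grip_force: 0.0
```

```bash
python3 - <<'E'
from h import *
st()
im,K,T=cam("top","t3"); u,v=map(int,proj(K,T,[.455,-.40,.036]))
cv2.imwrite("pics/t3c.png",cv2.resize(im[v-40:v+40,u-50:u+50],None,fx=6,fy=6,interpolation=cv2.INTER_CUBIC))
hsv=cv2.cvtColor(im,cv2.COLOR_BGR2HSV);H,S,V=[hsv[:,:,i].astype(int) for i in range(3)]
m=((S>110)&(H<22)&(V>60)).astype(np.uint8)
m[:v-18]=0;m[v+18:]=0;m[:,:u-18]=0;m[:,u+18:]=0
cs,_=cv2.findContours(m,cv2.RETR_EXTERNAL,cv2.CHAIN_APPROX_NONE)
for c in cs:
    M=cv2.moments(c)
    if M['m00']>60: print(M['m00'],cv2.boundingRect(c),onplane(K,T,M['m10']/M['m00'],M['m01']/M['m00'],.045))
E
```

```text
t 12.55 p [ 0.3911 -0.5466  0.185 ] h -7.17 z [ 0.001 -0.002 -1.   ] F [-0.6  0.3  0.9] op 0.0856 g 0.0
298.0 (419, 211, 23, 19) [ 0.46085472 -0.40196126  0.045     ]
```

View pics/t3c.png

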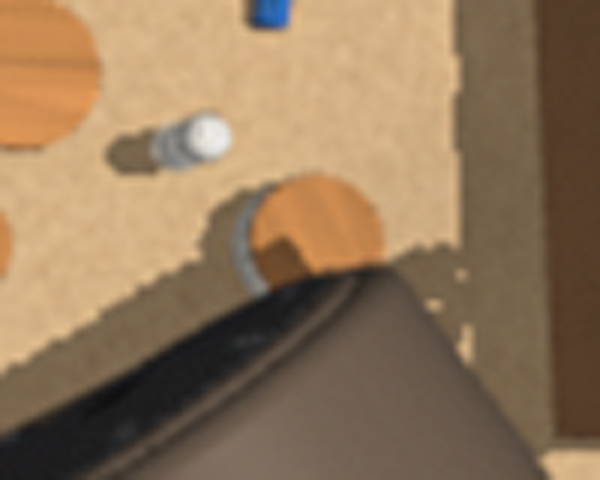

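```bash
python3 - <<'E'
from h import *
_,K,T=cam("top"); u0,v0=map(int,proj(K,T,[.455,-.40,.036]))
f=lambda x,y:((x+.5)/6-.5+u0-50,(y+.5)/6-.5+v0-40)
for q in ((250,235),(384,235),(317,172)): print(onplane(K,T,*f(*q),.045).round(4))
plan([(.4551,-.4020,.13,-7),(.4551,-.4020,.03,-7),(.4551,-.4020,.015,-7)])
E
```

```text
[ 0.459  -0.3695  0.045 ]
[ 0.4576 -0.4348  0.045 ]
[ 0.4891 -0.4034  0.045 ]
(0.4551, -0.402, 0.13, -7) -> 0.989 0.301 0.361 0.0 -0.0 -0.001
(0.4551, -0.402, 0.03, -7) -> 0.0 0.0 0.667 0.0 0.0 0.0
(0.4551, -0.402, 0.015, -7) -> 0.0 0.0 0.1 0.0 0.0 0.0
```

Request:
drive_tool(rows="1 .99 .3 .1 0 0 0;1 .99 .3 .2 0 0 0;1 .99 .3 .3 0 0 0;1 .99 .3 .36 0 0 0;1 .99 .3 .36 0 0 0")

```text
time: 13.28
ee_pos: [0.4551, -0.4014, 0.1296]
tool_rot: [[0.121, 0.993, -0.001], [0.993, -0.121, 0.001], [0.001, -0.001, -1.0]]
ft_force: [0.7, -1.3, 0.6]
opening: 0.0854
grip_force: 0.0
```

```bash
python3 - <<'E'
from h import *
st();plan([(.4555,-.4022,.04,-7)])
E
```

```text
t 13.275 p [ 0.4551 -0.4014  0.1296] h -6.94 z [-0.001  0.001 -1.   ] F [ 0.7 -1.3  0.6] op 0.0854 g 0.0
(0.4555, -0.4022, 0.04, -7) -> -0.005 0.004 0.597 -0.001 -0.001 0.001
```

Request:
drive_tool(rows="1 -.005 .004 .2 0 0 0;1 -.005 .004 .4 0 0 0;1 -.005 .004 .597 0 0 0;1 -.005 .004 .7 0 0 0;1 -.005 .004 .76 0 0 0")

```text
time: 13.9
ee_pos: [0.4555, -0.4036, 0.0158]
tool_rot: [[0.123, 0.992, 0.0], [0.992, -0.123, -0.0], [-0.0, 0.0, -1.0]]
ft_force: [-0.5, 0.4, 0.3]
opening: 0.0856
grip_force: 0.0
```

Request:
drive_tool(rows=".8 0 0 0 0 0 0;.7 0 0 0 0 0 0;.6 0 0 0 0 0 0;.5 0 0 0 0 0 0;.45 0 0 0 0 0 0", force=30)

```text
time: 14.52
ee_pos: [0.4556, -0.4032, 0.017]
tool_rot: [[0.122, 0.993, 0.001], [0.993, -0.122, -0.001], [-0.001, 0.001, -1.0]]
ft_force: [-3.9, 1.9, 12.7]
opening: 0.0664
grip_force: 30.2
```

Request:
drive_tool(rows=".4 0 0 -.02 0 0 0;.4 0 0 -.08 0 0 0;.4 0 0 -.16 0 0 0;.4 0 0 -.24 0 0 0;.4 0 0 -.3 0 0 0")

```text
time: 15.15
ee_pos: [0.4558, -0.4032, 0.0621]
tool_rot: [[0.122, 0.993, 0.001], [0.993, -0.122, -0.001], [-0.001, 0.001, -1.0]]
ft_force: [-0.5, 0.4, -1.7]
opening: 0.0661
grip_force: 34.0
```

Request:
drive_tool(rows=".4 0 0 -.08 0 0 0;.4 0 0 -.2 0 0 0;.4 0 0 -.32 0 0 0;.4 0 0 -.44 0 0 0;.4 0 0 -.5 0 0 0")

```text
time: 15.78
ee_pos: [0.4559, -0.4033, 0.1376]
tool_rot: [[0.122, 0.993, 0.001], [0.993, -0.122, -0.001], [-0.001, 0.001, -1.0]]
ft_force: [0.9, -0.2, -1.9]
opening: 0.0663
grip_force: 34.0
```

```bash
python3 - <<'E'
from h import *
st();plan([(.49,-.27,.14,-7),(.53,-.13,.14,-7),(.567,-.021,.12,-7),(.567,-.021,.0365,-7)])
im,K,T=cam("top","t4"); u,v=map(int,proj(K,T,[.455,-.40,.13]))
hsv=cv2.cvtColor(im,cv2.COLOR_BGR2HSV)
print("brown px",int(((hsv[:,:,1]>110)&(hsv[:,:,0]<22)&(hsv[:,:,2]>50))[v-20:v+20,u-20:u+20].sum()))
E
```

```text
t 15.775 p [ 0.4559 -0.4033  0.1376] h -7.02 z [ 0.001 -0.001 -1.   ] F [ 0.9 -0.2 -1.9] op 0.0663 g 34.037197134857706
(0.49, -0.27, 0.14, -7) -> 0.91 0.117 -0.017 0.001 0.001 -0.0
(0.53, -0.13, 0.14, -7) -> 0.959 0.151 0.0 0.0 0.0 0.0
(0.567, -0.021, 0.12, -7) -> 0.751 0.156 0.133 0.0 0.0 0.0
(0.567, -0.021, 0.0365, -7) -> 0.0 0.0 0.557 0.0 0.0 0.0
brown px 120
```

Request:
drive_tool(rows=".4 .07 .01 0 0 0 0;.4 .21 .03 0 0 0 0;.4 .38 .05 0 0 0 0;.4 .55 .07 0 0 0 0;.4 .72 .09 0 0 0 0")

```text
time: 16.45
ee_pos: [0.482, -0.2949, 0.1353]
tool_rot: [[0.122, 0.993, -0.001], [0.993, -0.122, 0.001], [0.001, -0.001, -1.0]]
ft_force: [0.5, 0.2, -1.5]
opening: 0.066
grip_force: 34.0
```

Request:
drive_tool(rows=".4 .17 .025 0 0 0 0;.4 .34 .05 0 0 0 0;.4 .51 .075 0 0 0 0;.4 .68 .1 0 0 0 0;.4 .85 .13 0 0 0 0")

```text
time: 17.08
ee_pos: [0.5166, -0.1709, 0.1353]
tool_rot: [[0.122, 0.993, -0.001], [0.993, -0.122, 0.001], [0.001, -0.001, -1.0]]
ft_force: [-0.0, 0.3, -2.4]
opening: 0.0659
grip_force: 34.0
```

Request:
drive_tool(rows=".4 .17 .03 0 0 0 0;.4 .34 .06 0 0 0 0;.4 .51 .1 0 0 0 0;.4 .68 .13 0 0 0 0;.4 .82 .15 0 0 0 0")

```text
time: 17.7
ee_pos: [0.5537, -0.0515, 0.1353]
tool_rot: [[0.121, 0.993, -0.001], [0.993, -0.121, 0.0], [0.0, -0.001, -1.0]]
ft_force: [-0.3, -0.4, -1.9]
opening: 0.0664
grip_force: 34.0
```

Request:
drive_tool(rows=".4 .07 .015 0 0 0 0;.4 .12 .02 .03 0 0 0;.4 .15 .02 .1 0 0 0;.4 .15 .02 .2 0 0 0;.4 .15 .02 .28 0 0 0")

```text
time: 18.32
ee_pos: [0.5595, -0.0323, 0.0925]
tool_rot: [[0.123, 0.992, -0.001], [0.992, -0.123, 0.0], [-0.0, -0.001, -1.0]]
ft_force: [0.1, -0.2, -2.8]
opening: 0.0662
grip_force: 34.0
```

```bash
python3 - <<'E'
from h import *
st();plan([(.567,-.021,.0365,-7)])
E
```

```text
t 18.325 p [ 0.5595 -0.0323  0.0925] h -7.04 z [-0.001  0.    -1.   ] F [ 0.1 -0.2 -2.8] op 0.0662 g 33.983662568189175
(0.567, -0.021, 0.0365, -7) -> 0.081 0.041 0.373 -0.001 0.0 -0.001
```

Request:
drive_tool(rows=".4 .01 .02 .1 0 0 0;.4 .03 .04 .2 0 0 0;.4 .03 .04 .3 0 0 0;.4 .03 .04 .36 0 0 0;.4 .03 .04 .36 0 0 0")

```text
time: 18.95
ee_pos: [0.5661, -0.0282, 0.0392]
tool_rot: [[0.122, 0.993, -0.001], [0.993, -0.122, 0.0], [-0.0, -0.001, -1.0]]
ft_force: [-0.3, -0.3, -1.1]
opening: 0.0661
grip_force: 34.2
```

```bash
python3 - <<'E'
from h import *
st();plan([(.5665,-.03,.0365,-7),(.5825,.101,.0365,-7)])
im,K,T=cam("top"); u,v=map(int,proj(K,T,[.575,.03,.05]))
im2,K,T=cam("scene"); U,V=map(int,proj(K,T,[.575,.03,.05]))
f=lambda i,u,v:cv2.resize(i[v-40:v+40,u-50:u+50],None,fx=4,fy=4,interpolation=cv2.INTER_CUBIC)
cv2.imwrite("pics/t5c.png",np.hstack([f(im,u,v),f(im2,U,V)]))
E
```

```text
t 18.95 p [ 0.5661 -0.0282  0.0392] h -7.02 z [-0.001  0.    -1.   ] F [-0.3 -0.3 -1.1] op 0.0661 g 34.18502855744009
(0.5665, -0.03, 0.0365, -7) -> -0.011 0.004 0.018 -0.001 0.0 -0.0
(0.5825, 0.101, 0.0365, -7) -> 0.88 -0.001 0.0 0.0 0.0 0.0
```

View pics/t5c.png

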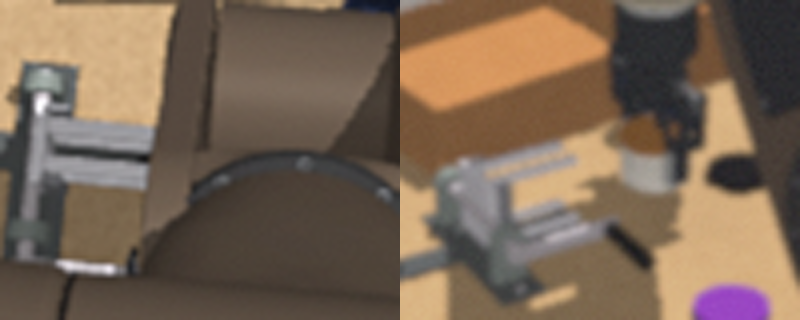

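```bash
python3 - <<'E'
from h import *
im,K,T=cam("scene"); hsv=cv2.cvtColor(im,cv2.COLOR_BGR2HSV)
c=np.array([.5661,-.0275,.0])
b=.0392-.017
for z,n in((b+.045,"top"),(b+.036,"rim"),(b,"bot")):
    P=np.array([proj(K,T,c+[.033*np.cos(a),.033*np.sin(a),z]) for a in np.linspace(0,6.28,40)]);print(n,P.min(0).round(1),P.max(0).round(1),P.mean(0).round(1))
u,v=map(int,proj(K,T,c+[0,0,b+.03]))
for r in range(v-16,v+16):
    print(r,''.join('B' if (h<20 and s>110) else 'b' if (h<22 and s>75) else 'D' if w<60 else 'w' if s<45 else '.' for h,s,w in hsv[r,u-16:u+18]), ' '.join('%3d'%x for x in im[r,u-12:u+14:2,2]))
print(u-16)
E
```

```text
top [259.2 187.5] [277.5 196.2] [268.2 191.7]
rim [259.3 189.6] [277.4 198.4] [268.2 193.9]
bot [259.3 198.1] [277.3 207.1] [268.2 202.5]
179 BBBBBDDDDDDDDDDDDDDDDwwwbBBBBBBbbb  86  44  42  44  42  43  41  42  53  71 100 116 121
180 BBBBb.DDDDDDDDDDDDDDwwww.bbBbbbbbb  89  43  38  42  40  47  45  44  55  83 106 115 144
181 BBBBB.DDDDDDDDDDDDDDDwwwww.bbbbbbb  92  48  45  42  40  42  41  45  51  78 110 113 156
182 BBBBBbDDDDDDDDDDDDDDDDwwwww.bbbbbb  98  52  40  42  43  42  38  42  49  67 103 110 147
183 BBBBBb.DDDDDDDDDDDDDDDDwwwwwbbbbbb 105  64  42  41  41  42  43  39  43  53  85  98 130
184 BBBBBBb.DDDDDDDDDDDDDDDDwwwwbbbbbb 116  86  46  41  46  40  43  41  46  48  66  78 122
185 BBBBBBBbDDDDDDDDDDDDDDDDwwwwbbbbbb 118  97  48  44  47  47  46  46  50  47  58  66 133
186 BBBBBBBbDDDDDDwDDDDDDDDDDww.bbbbbb 124 104  52  43  57  62  45  44  43  46  56  64 136
187 BBBBBBB.wDw.bbbbDDDDDDDDDww.bbbbbb 123 108  65  60  77  90  57  45  47  38  54  58 137
188 BBBBBBbb..bBBBBb.DDDDDDDDDD.bbbbbb 133 120  86  86 101 104  61  48  49  43  45  50 141
189 BBBBBbbbbBBBBBBB.DD.b.DDDDD.bbbbbb 150 131 109 1
[... 1253 characters left out ...]
bbbDDDD 138 152 159 163 168 168 164 131  86  77 167 211 131
204 bbbbbbb.wwwwwwwwwwwwww.bbbbbbbbDDD 124 136 147 157 167 172 169 140 103 120 187 207 144
205 bbbbbbbb.wwwwwwwwwwww.bbbbbbbbbbbD 122 126 131 147 163 170 168 151 130 170 205 211 176
206 bbbbbbbbb...wwwwwwww.bbbbbbbbbbbbb 124 122 125 134 149 156 156 146 136 188 212 211 203
207 bbbbbbbbbbbb........bbbbbbbbbbbbbb 120 124 124 125 130 137 137 132 127 179 214 211 209
208 bbbbbbbbbbbbbbbbbbbbbbbbbbbbbbbbbb 125 125 122 121 123 122 120 123 123 168 209 211 210
209 bbbbbbbbbbbbbbbbbbbbbbbbbbbbbbbbbb 125 122 122 125 123 120 118 120 120 166 209 210 212
210 bbbbbbbbbbbbbbbbbbbbbbbbbbbbbbbbbb 123 123 122 124 123 121 120 119 124 176 208 210 211
252
```

The cover lies flat on the rim and the heights agree: scene rows 187–197 for the cover, bottom at 207. Sliding in now.

Request:
drive_tool(rows=".4 .02 .003 .018 0 0 0;.4 .1 .003 .018 0 0 0;.4 .2 .003 .018 0 0 0;.4 .3 .003 .018 0 0 0;.4 .38 .003 .018 0 0 0")

```text
time: 19.73
ee_pos: [0.5742, 0.0297, 0.0373]
tool_rot: [[0.121, 0.993, 0.0], [0.993, -0.121, 0.0], [0.0, 0.0, -1.0]]
ft_force: [0.7, -0.1, -2.2]
opening: 0.0663
grip_force: 34.2
```

Request:
drive_tool(rows=".4 .08 0 0 0 0 0;.4 .17 0 0 0 0 0;.4 .25 0 0 0 0 0;.4 .33 0 0 0 0 0;.4 .4 0 0 0 0 0")

```text
time: 20.35
ee_pos: [0.5815, 0.0886, 0.0372]
tool_rot: [[0.122, 0.993, -0.0], [0.993, -0.122, 0.0], [0.0, -0.0, -1.0]]
ft_force: [0.1, 0.8, -2.8]
opening: 0.0662
grip_force: 34.2
```

```bash
python3 - <<'E'
from h import *
st();plan([(.5825,.101,.0365,-7)])
E
```

```text
t 20.35 p [0.5815 0.0886 0.0372] h -7.01 z [-0.  0. -1.] F [ 0.1  0.8 -2.8] op 0.0662 g 34.189564638145384
(0.5825, 0.101, 0.0365, -7) -> 0.083 -0.003 0.005 -0.0 -0.0 -0.0
```

Request:
drive_tool(rows=".4 .02 0 0 0 0 0;.4 .04 0 0 0 0 0;.4 .06 0 0 0 0 0;.4 .07 0 0 0 0 0;.4 .07 0 0 0 0 0")

```text
time: 20.98
ee_pos: [0.5827, 0.0982, 0.0372]
tool_rot: [[0.122, 0.993, -0.0], [0.993, -0.122, -0.0], [-0.0, -0.0, -1.0]]
ft_force: [-0.3, 0.7, -1.8]
opening: 0.0658
grip_force: 34.2
```

Request:
drive_tool(rows=".4 .006 0 0 0 0 0;.4 .012 0 0 0 0 0;.4 .012 0 0 0 0 0")

```text
time: 21.35
ee_pos: [0.5829, 0.1, 0.0373]
tool_rot: [[0.122, 0.993, 0.0], [0.993, -0.122, -0.0], [0.0, 0.0, -1.0]]
ft_force: [0.2, -0.3, -2.3]
opening: 0.0665
grip_force: 34.2
```

Request:
drive_tool(rows=".4 .006 0 0 0 0 0;.4 .012 0 0 0 0 0;.4 .018 0 0 0 0 0;.4 .018 0 0 0 0 0")

```text
time: 21.85
ee_pos: [0.5832, 0.1028, 0.0373]
tool_rot: [[0.122, 0.993, 0.0], [0.993, -0.122, 0.0], [0.0, 0.0, -1.0]]
ft_force: [0.1, 0.1, -2.2]
opening: 0.0661
grip_force: 34.2
```

Request:
drive_tool(rows=".4 .005 0 0 0 0 0;.4 .01 0 0 0 0 0;.4 .01 0 0 0 0 0")

```text
time: 22.22
ee_pos: [0.5831, 0.1041, 0.0372]
tool_rot: [[0.122, 0.993, -0.0], [0.993, -0.122, -0.0], [-0.0, -0.0, -1.0]]
ft_force: [-0.5, -2.5, -1.5]
opening: 0.066
grip_force: 34.2
```

Request:
drive_tool(rows=".4 -.003 0 .008 0 0 0;.4 -.003 0 .016 0 0 0;.4 -.003 0 .024 0 0 0;.4 -.003 0 .027 0 0 0;.4 -.003 0 .027 0 0 0")

```text
time: 22.85
ee_pos: [0.5833, 0.1038, 0.0331]
tool_rot: [[0.122, 0.993, -0.0], [0.993, -0.122, 0.0], [-0.0, -0.0, -1.0]]
ft_force: [-0.9, -1.6, -1.1]
opening: 0.0662
grip_force: 34.2
```

Request:
drive_tool(rows=".4 0 0 .004 0 0 0;.4 0 0 .006 0 0 0;.4 0 0 .006 0 0 0")

```text
time: 23.22
ee_pos: [0.5834, 0.1039, 0.0326]
tool_rot: [[0.122, 0.993, 0.0], [0.993, -0.122, 0.0], [0.0, 0.0, -1.0]]
ft_force: [-3.0, 1.0, 5.1]
opening: 0.0661
grip_force: 34.6
```

Request:
drive_tool(rows=".55 0 0 0 0 0 0;.62 0 0 0 0 0 0;.7 0 0 0 0 0 0;.8 0 0 0 0 0 0;.9 0 0 0 0 0 0")

```text
time: 23.85
ee_pos: [0.5834, 0.1037, 0.0323]
tool_rot: [[0.122, 0.993, 0.0], [0.993, -0.122, 0.0], [0.0, 0.0, -1.0]]
ft_force: [0.2, 0.3, -0.2]
opening: 0.0808
grip_force: 0.0
```

Request:
drive_tool(rows=".95 0 0 -.1 0 0 0;.95 0 0 -.3 0 0 0;.95 0 0 -.6 0 0 0;.95 0 0 -1 0 0 0;.95 0 0 -1 0 0 0")

```text
time: 24.48
ee_pos: [0.586, 0.1041, 0.188]
tool_rot: [[0.122, 0.992, 0.008], [0.993, -0.122, 0.001], [0.002, 0.008, -1.0]]
ft_force: [-0.1, 0.0, -0.4]
opening: 0.0831
grip_force: 0.0
```

```bash
python3 - <<'E'
from h import *
st()
# pin approach above, heading +83 (tool y along cradle +y)
plan([(.52,.09,.20,43),(.457,.083,.20,83),(.457,.083,.10,83)])
E
```

```text
t 24.475 p [0.586  0.1041 0.188 ] h -7.01 z [ 0.008  0.001 -1.   ] F [-0.1  0.  -0.4] op 0.0831 g 0.0
(0.52, 0.09, 0.2, 43) -> -0.147 -0.424 -0.084 0.008 0.002 -0.834
(0.457, 0.083, 0.2, 83) -> 0.252 -0.339 0.0 0.0 0.0 -0.667
(0.457, 0.083, 0.1, 83) -> 0.0 0.0 0.667 0.0 0.0 0.0
```

Request:
drive_tool(rows=".6 -.15 -.42 -.08 0 0 -.15;.6 -.15 -.42 -.08 0 0 -.33;.4 -.15 -.42 -.08 0 0 -.5;.2 -.15 -.42 -.08 0 0 -.67;0 -.15 -.42 -.08 0 0 -.83")

```text
time: 25.1
ee_pos: [0.5177, 0.0891, 0.1945]
tool_rot: [[-0.683, 0.73, -0.0], [0.73, 0.683, -0.0], [0.0, -0.0, -1.0]]
ft_force: [-0.4, -0.7, -0.2]
opening: 0.0427
grip_force: 0.0
```

Request:
drive_tool(rows="-.2 .25 -.36 0 0 0 -.17;-.2 .25 -.36 0 0 0 -.33;-.2 .25 -.36 0 0 0 -.5;-.2 .25 -.36 0 0 0 -.667;-.2 .25 -.36 0 0 0 -.667")

```text
time: 25.72
ee_pos: [0.4527, 0.0799, 0.1945]
tool_rot: [[-0.992, 0.126, -0.0], [0.126, 0.992, -0.0], [0.0, -0.0, -1.0]]
ft_force: [0.3, -0.1, -0.3]
opening: 0.0344
grip_force: 0.0
```

```bash
python3 - <<'E'
from h import *
st()
plan([(.452,.0835,.1,83),(.452,.0835,.045,83)])
im,K,T=cam("scene"); hsv=cv2.cvtColor(im,cv2.COLOR_BGR2HSV)
u,v=map(int,proj(K,T,[.583,.104,.06]));print(u,v)
for z in (.0605,.0515,.0155): print(z,proj(K,T,[.583,.1045,z]).round(1))
for r in range(v-14,v+16):
    print(r,''.join('B' if (h<20 and s>110) else 'b' if (h<22 and s>75) else 'D' if w<60 else 'w' if s<45 else '.' for h,s,w in hsv[r,u-20:u+20]))
E
```

```text
t 25.725 p [0.4527 0.0799 0.1945] h 82.76 z [-0. -0. -1.] F [ 0.3 -0.1 -0.3] op 0.0344 g 0.0
(0.452, 0.0835, 0.1, 83) -> 0.007 0.023 0.63 -0.0 -0.0 -0.004
(0.452, 0.0835, 0.045, 83) -> 0.0 0.0 0.367 0.0 0.0 0.0
235 202
0.0605 [235.5 202.5]
0.0515 [235.6 204.7]
0.0155 [235.9 213.5]
188 BBBBBBBBBBBBBBBBBBBBBBBBBBBBBBBBBBBBBBBB
189 BBBBBBBBBBBBBBBBBBBBBBBBBBBBBBBBBBBBBBBB
190 BBBBBBBBBBBBBBBBBBBBBBBBBBBBBBBBBBBBBBBB
191 BBBBBBBBBBBBBBBBBBBBBBBBBBBBBBBBBBBBbbbb
192 BBBBBBBBBBBBBBBBBBBBBBBBBBBBBBBBBBbbbbbb
193 BBBBBBBBBBBBBBBBBBBBBBBBBbb..bbbbbbbbbbb
194 BBBBBBBBBBBBBBBBBBBBBbb..wwww.bbbbbbbbbb
195 BBBBBBBBBBBBBBBBBbb.wwwwwwwwww.bbbbbbbbb
196 BBBBBBBBBBBBBBbb.wwwwwwwwwwww..bbbbbbbbb
197 BBBBBbbbb.bb.wwwwwwwwwwwwwww..ww..bbbbbb
198 BBBb.wwwwwwwwwwwwwwwwwww..wwwwwww.bbbbbb
199 Bbb.wwwwwwwwwwwwwwwwwwwwwwwwwwwww.bbbbbb
200 ..wwwwwwwwwwwwwww.wwwwwwwwwwwwww.bbbbbbb
201 wwwwwwwwwwwwwwwwwwwwwwwwwwwww..bbbbbbbbb
202 wwwwwwwwwwwwwwwwwwwwwwwww...bbbbbbbbbbbb
203 wwwwwwwwwwwwwwwwwwwwww..bBBBBbbbbbbbbbbb
204 wwwwwwwwwwwwwwwwww...bBBBBBBBbbbbbbbbbbb
205 wwwwwwwwwwwwwwwww.bBBBBBBBBB..bbbbbbbbbb
206 wwwwwwwwwwwwwwwwwbBBBBBBBBBb..bbbbbbbbbb
207 wwwwwwwwwwwwwwwwwbBBBBBBBBb.w.bbbbbbbbbb
208 wwwwwwwwwwwwwwwwwbBBBBbb..www.bbbbbbbbbb
209 wwwwwwwwwwwwwwwwww.....wwwwww..bbbbbbbbb
210 wwwwwwwwwwwwwwwwwwwwwwwwwwwww..bbbbbbbbb
211 wwwwwwwwwwwwwwwwwwwwwwwwwwwwww...bbbbbbb
212 wwwwwwwwwwwwwwwwwwwwwwwwwwwwwwwwwwbbbbbb
213 wwwwwwwwwwwwwwwwwwwwwwwwwwwwwwwwww.bbb..
214 wwwwwwwwwwwwwwwwwwwwwwwwwwwwwwwwww....ww
215 wwwwwwwwwwwwwwwwwwwwwwwwwwwwwwwwwwwwwwww
216 wwwwwwwwwwwwwwwwwwwwwwwwwwwwwwwwwwwwwwww
217 wwwwwwwwwwwwwwwwwwwwwwwwwwwwwwwwwwwwwwww
```

Request:
drive_tool(rows="-.2 .007 .023 .2 0 0 0;-.2 .007 .023 .4 0 0 0;-.2 .007 .023 .63 0 0 0;-.2 .007 .023 .75 0 0 0;-.2 .007 .023 .8 0 0 0")

```text
time: 26.4
ee_pos: [0.4518, 0.0834, 0.0734]
tool_rot: [[-0.992, 0.129, -0.002], [0.129, 0.992, -0.0], [0.002, -0.0, -1.0]]
ft_force: [-0.2, 0.4, 0.5]
opening: 0.0342
grip_force: 0.0
```

Request:
drive_tool(rows="-.2 0 0 .08 0 0 0;-.2 0 0 .16 0 0 0;-.2 0 0 .23 0 0 0;-.2 0 0 .23 0 0 0;-.2 0 0 .23 0 0 0")

```text
time: 27.02
ee_pos: [0.4524, 0.0835, 0.0399]
tool_rot: [[-0.992, 0.125, 0.0], [0.125, 0.992, 0.0], [-0.0, 0.0, -1.0]]
ft_force: [0.5, 0.1, -1.0]
opening: 0.0338
grip_force: 0.0
```

```bash
python3 - <<'E'
from h import *
st();plan([(.452,.0835,.04,83)])
E
```

```text
t 27.025 p [0.4524 0.0835 0.0399] h 82.8 z [ 0.  0. -1.] F [ 0.5  0.1 -1. ] op 0.0338 g 0.0
(0.452, 0.0835, 0.04, 83) -> 0.003 -0.001 -0.001 0.0 0.0 -0.003
```

Closing on the pin with light force.

Request:
drive_tool(rows="-.5 0 0 0 0 0 0;-.7 0 0 0 0 0 0;-.75 0 0 0 0 0 0;-.75 0 0 0 0 0 0", force=25)

```text
time: 27.52
ee_pos: [0.4527, 0.0842, 0.0402]
tool_rot: [[-0.992, 0.125, 0.001], [0.125, 0.992, 0.001], [-0.001, 0.001, -1.0]]
ft_force: [-1.0, 13.8, 3.4]
opening: 0.0153
grip_force: 25.0
```

```bash
python3 - <<'E'
from h import *
st()
R=.085
# arc increments in tool y (+cradle y), tool z (down), shares from joint 0
for d in range(0,181,6):
    a=np.radians(d); print(d,round(R*(1-np.cos(a))/.15,3),round(-R*np.sin(a)/.15,3))
E
```

```text
t 27.525 p [0.4527 0.0842 0.0402] h 82.8 z [ 0.001  0.001 -1.   ] F [-1.  13.8  3.4] op 0.0153 g 24.97231811285019
0 0.0 -0.0
6 0.003 -0.059
12 0.012 -0.118
18 0.028 -0.175
24 0.049 -0.23
30 0.076 -0.283
36 0.108 -0.333
42 0.146 -0.379
48 0.187 -0.421
54 0.234 -0.458
60 0.283 -0.491
66 0.336 -0.518
72 0.392 -0.539
78 0.449 -0.554
84 0.507 -0.564
90 0.567 -0.567
96 0.626 -0.564
102 0.684 -0.554
108 0.742 -0.539
114 0.797 -0.518
120 0.85 -0.491
126 0.9 -0.458
132 0.946 -0.421
138 0.988 -0.379
144 1.025 -0.333
150 1.057 -0.283
156 1.084 -0.23
162 1.106 -0.175
168 1.121 -0.118
174 1.13 -0.059
180 1.133 -0.0
```

```bash
python3 - <<'E'
import numpy as np
f=lambda d:(.085*(1-np.cos(np.radians(d)))/.15,-.085*np.sin(np.radians(d))/.15)
r=np.zeros(2)
for s in range(0,180,20):
    base=np.array(f(s))
    rows=[np.round(np.array(f(s+k))-base,3) for k in (4,8,12,16,20)]
    print(s,"; ".join("-.75 0 %.3f %.3f 0 0 0"%tuple(x) for x in rows))
E
```

```text
0 -.75 0 0.001 -0.040 0 0 0; -.75 0 0.006 -0.079 0 0 0; -.75 0 0.012 -0.118 0 0 0; -.75 0 0.022 -0.156 0 0 0; -.75 0 0.034 -0.194 0 0 0
20 -.75 0 0.015 -0.037 0 0 0; -.75 0 0.032 -0.072 0 0 0; -.75 0 0.052 -0.106 0 0 0; -.75 0 0.074 -0.139 0 0 0; -.75 0 0.098 -0.170 0 0 0
40 -.75 0 0.026 -0.029 0 0 0; -.75 0 0.055 -0.057 0 0 0; -.75 0 0.085 -0.082 0 0 0; -.75 0 0.117 -0.106 0 0 0; -.75 0 0.151 -0.127 0 0 0
60 -.75 0 0.035 -0.019 0 0 0; -.75 0 0.071 -0.035 0 0 0; -.75 0 0.108 -0.048 0 0 0; -.75 0 0.146 -0.059 0 0 0; -.75 0 0.185 -0.067 0 0 0
80 -.75 0 0.039 -0.006 0 0 0; -.75 0 0.079 -0.008 0 0 0; -.75 0 0.118 -0.008 0 0 0; -.75 0 0.158 -0.006 0 0 0; -.75 0 0.197 0.000 0 0 0
100 -.75 0 0.039 0.008 0 0 0; -.75 0 0.077 0.019 0 0 0; -.75 0 0.114 0.033 0 0 0; -.75 0 0.150 0.049 0 0 0; -.75 0 0.185 0.067 0 0 0
120 -.75 0 0.034 0.021 0 0 0; -.75 0 0.066 0.044 0 0 0; -.75 0 0.096 0.070 0 0 0; -.75 0 0.124 0.097 0 0 0; -.75 0 0.151 0.127 0 0 0
140 -.75 0 0.024 0.031 0 0 0; -.75 0 0.046 0.064 0 0 0; -.75 0 0.066 0.098 0 0 0; -.75 0 0.084 0.134 0 0 0; -.75 0 0.098 0.170 0 0 0
160 -.75 0 0.012 0.038 0 0 0; -.75 0 0.022 0.076 0 0 0; -.75 0 0.029 0.115 0 0 0; -.75 0 0.033 0.154 0 0 0; -.75 0 0.034 0.194 0 0 0
```

Request:
drive_tool(rows="-.75 0 .006 -.02 0 0 0;-.75 0 .009 -.06 0 0 0;-.75 0 .015 -.1 0 0 0;-.75 0 .025 -.145 0 0 0;-.75 0 .04 -.194 0 0 0")

```text
time: 28.15
ee_pos: [0.4531, 0.089, 0.0695]
tool_rot: [[-0.992, 0.125, 0.0], [0.125, 0.992, -0.001], [-0.0, -0.0, -1.0]]
ft_force: [2.2, -12.6, -2.0]
opening: 0.015
grip_force: 24.5
```

Request:
drive_tool(rows="-.75 0 .015 -.037 0 0 0;-.75 0 .032 -.072 0 0 0;-.75 0 .052 -.106 0 0 0;-.75 0 .074 -.139 0 0 0;-.75 0 .098 -.17 0 0 0")

```text
time: 28.78
ee_pos: [0.4544, 0.1019, 0.0955]
tool_rot: [[-0.992, 0.124, -0.001], [0.124, 0.992, -0.002], [0.0, -0.003, -1.0]]
ft_force: [-2.4, -43.8, 24.8]
opening: 0.0151
grip_force: 27.2
```

Request:
drive_tool(rows="-.75 0 -.004 -.012 0 0 0;-.75 0 -.004 -.02 0 0 0;-.75 0 -.004 -.02 0 0 0")

```text
time: 29.15
ee_pos: [0.4547, 0.1029, 0.0981]
tool_rot: [[-0.992, 0.125, 0.0], [0.125, 0.992, -0.001], [-0.0, -0.0, -1.0]]
ft_force: [0.0, -12.1, 5.0]
opening: 0.0151
grip_force: 25.1
```

```bash
python3 - <<'E'
import numpy as np
f=lambda d:np.array((.085*(1-np.cos(np.radians(d)))/.15,-.085*np.sin(np.radians(d))/.15))
for s in np.arange(38.5,180,20):
    print(s,"; ".join("%.3f %.3f"%tuple(f(s+k)-f(s)) for k in (4,8,12,16,20)))
E
```

```text
38.5 0.026 -0.030; 0.053 -0.058; 0.083 -0.084; 0.114 -0.109; 0.147 -0.130
58.5 0.034 -0.019; 0.070 -0.037; 0.107 -0.051; 0.145 -0.063; 0.183 -0.072
78.5 0.039 -0.007; 0.078 -0.010; 0.118 -0.011; 0.157 -0.010; 0.197 -0.005
98.5 0.039 0.007; 0.077 0.017; 0.115 0.030; 0.151 0.045; 0.187 0.062
118.5 0.034 0.020; 0.067 0.042; 0.098 0.067; 0.127 0.094; 0.154 0.123
138.5 0.025 0.031; 0.048 0.063; 0.069 0.096; 0.087 0.132; 0.103 0.168
158.5 0.013 0.037; 0.024 0.075; 0.032 0.114; 0.037 0.153; 0.039 0.193
178.5 -0.000 0.040; -0.003 0.079; -0.009 0.118; -0.018 0.157; -0.029 0.195
```

Request:
drive_tool(rows="-.75 0 .022 -.032 0 0 0;-.75 0 .05 -.06 0 0 0;-.75 0 .08 -.087 0 0 0;-.75 0 .112 -.111 0 0 0;-.75 0 .112 -.111 0 0 0")

```text
time: 29.78
ee_pos: [0.4565, 0.119, 0.1153]
tool_rot: [[-0.992, 0.124, -0.0], [0.124, 0.992, -0.002], [0.0, -0.002, -1.0]]
ft_force: [-3.2, -22.8, 24.2]
opening: 0.0149
grip_force: 26.4
```

Request:
drive_tool(rows="-.75 0 -.005 -.012 0 0 0;-.75 0 .026 -.034 0 0 0;-.75 0 .06 -.056 0 0 0;-.75 0 .095 -.077 0 0 0;-.75 0 .095 -.077 0 0 0")

```text
time: 30.4
ee_pos: [0.4585, 0.1343, 0.1264]
tool_rot: [[-0.992, 0.125, -0.0], [0.125, 0.992, -0.0], [0.0, -0.0, -1.0]]
ft_force: [-2.2, -8.8, 10.8]
opening: 0.0152
grip_force: 26.8
```

```bash
python3 - <<'E'
from h import *
im,K,T=cam("scene","s9")
O=np.array([.5895,.151,0]);X=np.array([.9925,-.122,0]);Y=np.array([.122,.9925,0]);Z=np.array([0,0,1.])
u,v=map(int,proj(K,T,O-.06*X+[0,0,.09])); s=8
c=cv2.resize(im[v-37:v+37,u-50:u+50],None,fx=s,fy=s,interpolation=cv2.INTER_CUBIC)
P=lambda p:tuple(int(q) for q in (proj(K,T,p)-[u-50,v-37]+.5)*s)
for a,col in((56,(255,0,0)),(61,(0,255,0)),(66,(0,0,255))):
    r=np.radians(a);d=-np.cos(r)*Y+np.sin(r)*Z;n=np.cos(r)*Z+np.sin(r)*Y;h=O+.042*Z
    for x in (-.156,-.088,-.02,.02): cv2.circle(c,P(h+x*X+d*.085) if x<-.05 else P(h+x*X+d*.094+n*.0325),3,col,-1)
cv2.imwrite("pics/s9c.png",c)
E
```

```text
(no output)
```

View pics/s9c.png

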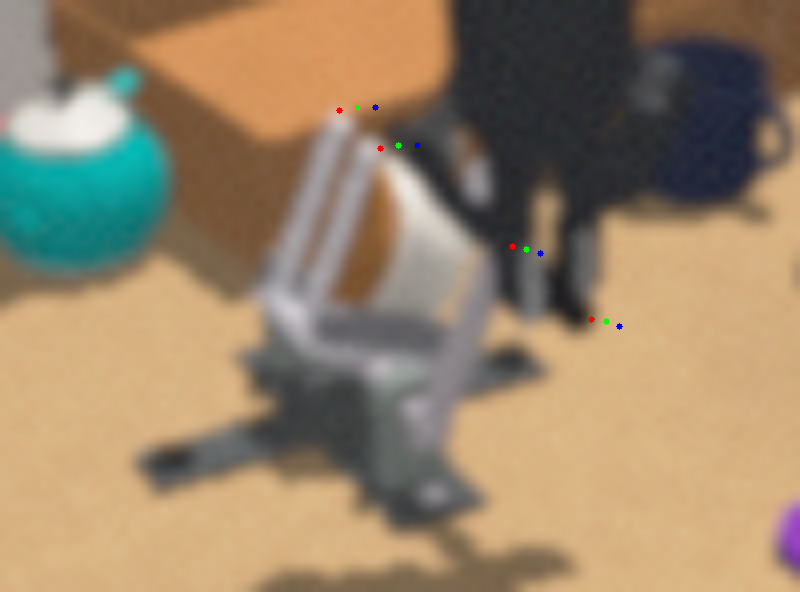

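The last view shows the fork at about 67°, with the tine tips at (340,115) on the red marks and ramekin and cover together. The pin has crept toward the fingertips (575,318), so I'll sweep mainly sideways to re-seat it.

Request:
drive_tool(rows="-.75 0 .03 .005 0 0 0;-.75 0 .065 .01 0 0 0;-.75 0 .1 .01 0 0 0;-.75 0 .13 .01 0 0 0;-.75 0 .13 .01 0 0 0")

```text
time: 31.08
ee_pos: [0.4619, 0.1541, 0.1261]
tool_rot: [[-0.992, 0.125, 0.002], [0.125, 0.992, 0.0], [-0.002, 0.001, -1.0]]
ft_force: [-7.8, -4.4, 38.3]
opening: 0.0147
grip_force: 33.0
```

Request:
drive_tool(rows="-.6 0 0 0 0 0 0;-.58 0 0 0 0 0 0;-.58 0 0 .02 0 0 0;-.58 0 0 .04 0 0 0;-.58 0 0 .04 0 0 0")

```text
time: 31.7
ee_pos: [0.4609, 0.1535, 0.1177]
tool_rot: [[-0.992, 0.125, -0.001], [0.125, 0.992, -0.0], [0.001, -0.0, -1.0]]
ft_force: [0.3, -0.2, 0.2]
opening: 0.0175
grip_force: 0.0
```

Request:
drive_tool(rows="-.58 0 .039 -.006 0 0 0;-.58 0 .079 -.008 0 0 0;-.58 0 .118 -.008 0 0 0;-.58 0 .158 -.006 0 0 0;-.58 0 .197 0 0 0 0")

```text
time: 32.33
ee_pos: [0.465, 0.1834, 0.1181]
tool_rot: [[-0.992, 0.125, 0.0], [0.125, 0.992, 0.0], [-0.0, 0.0, -1.0]]
ft_force: [-0.0, -0.6, 0.8]
opening: 0.018
grip_force: 0.3
```

Request:
drive_tool(rows="-.58 0 .039 .008 0 0 0;-.58 0 .077 .019 0 0 0;-.58 0 .114 .033 0 0 0;-.58 0 .15 .049 0 0 0;-.58 0 .185 .067 0 0 0")

```text
time: 32.95
ee_pos: [0.4684, 0.2108, 0.1079]
tool_rot: [[-0.992, 0.125, -0.0], [0.125, 0.992, 0.0], [0.0, 0.0, -1.0]]
ft_force: [0.3, -0.3, 0.1]
opening: 0.018
grip_force: 0.0
```

```bash
python3 - <<'E'
from h import *
st()
im,K,T=cam("scene"); hsv=cv2.cvtColor(im,cv2.COLOR_BGR2HSV)
O=np.array([.5895,.151,0]);X=np.array([.9925,-.122,0]);Y=np.array([.122,.9925,0]);Z=np.array([0,0,1.]);h=O+.042*Z
for a in range(90,181,10):
    r=np.radians(a);d=-np.cos(r)*Y+np.sin(r)*Z;n=np.cos(r)*Z+np.sin(r)*Y
    print(a,"tines",*[proj(K,T,h+x*X+d*.094+n*m).round(0) for x in (-.017,.017) for m in (-.03,.03)],"pin",*[proj(K,T,h+x*X+d*.085).round(0) for x in (-.088,-.156)])
print(170)
for r in range(160,235):
    print(r,''.join('B' if (h<20 and s>110) else ' ' if (h<24 and s>60) else 'D' if w<70 else 'w' if s<45 else '.' for h,s,w in hsv[r,180:290]))
E
```

```text
t 32.95 p [0.4684 0.2108 0.1079] h 82.8 z [-0.  0. -1.] F [ 0.3 -0.3  0.1] op 0.018 g 0.0
90 tines [232. 187.] [216. 191.] [228. 182.] [212. 187.] pin [234. 200.] [244. 209.]
100 tines [228. 187.] [212. 194.] [224. 183.] [208. 189.] pin [230. 201.] [240. 211.]
110 tines [223. 188.] [208. 197.] [219. 184.] [204. 193.] pin [226. 204.] [236. 213.]
120 tines [219. 189.] [205. 201.] [214. 185.] [201. 197.] pin [222. 206.] [232. 216.]
130 tines [214. 192.] [202. 206.] [210. 188.] [198. 201.] pin [219. 210.] [228. 219.]
140 tines [210. 195.] [200. 210.] [206. 191.] [196. 206.] pin [216. 213.] [226. 223.]
150 tines [207. 199.] [199. 215.] [203. 195.] [195. 210.] pin [214. 217.] [223. 227.]
160 tines [204. 203.] [199. 219.] [200. 199.] [195. 215.] pin [213. 221.] [222. 231.]
170 tines [201. 208.] [200. 223.] [197. 203.] [196. 219.] pin [212. 225.] [221. 235.]
180 tines [200. 212.] [201. 227.] [196. 208.] [197. 223.] pin [212. 229.] [221. 239.]
170
160 wwwwwwwwwwwwwwwwwwwwwwwwwwwww..            .  .   . .       BBBBBBBBBBBBBBBBBBBBBBBBBBBBBBBBBBBBBBBBBBBBBBBBBB
161 wwwwwwwwwwwwwwwwwwwwwwww.   
[... 7777 characters left out ...]
          
229                     ww..                     wwwwwwwwwwwww.                                                   
230                                               wwwwwwwwwwwww                                           ........
231                                               .wwwwwwwwwwwww                                       ...........
232                                                .wwDDwwwwww.                                       ............
233                                                 .wDDww.                                          .............
234                                                  .w.                                             .............
```

Request:
drive_tool(rows="-.58 0 .034 .021 0 0 0;-.58 0 .066 .044 0 0 0;-.58 0 .096 .07 0 0 0;-.58 0 .124 .097 0 0 0;-.58 0 .151 .127 0 0 0")

```text
time: 33.62
ee_pos: [0.4712, 0.2332, 0.0887]
tool_rot: [[-0.992, 0.125, 0.0], [0.125, 0.992, 0.0], [-0.0, 0.0, -1.0]]
ft_force: [0.1, 0.1, -0.3]
opening: 0.018
grip_force: 0.3
```

Request:
drive_tool(rows="-.58 0 .024 .031 0 0 0;-.58 0 .046 .064 0 0 0;-.58 0 .066 .098 0 0 0;-.58 0 .084 .134 0 0 0;-.58 0 .098 .17 0 0 0")

```text
time: 34.25
ee_pos: [0.4731, 0.2477, 0.0631]
tool_rot: [[-0.992, 0.125, -0.0], [0.125, 0.992, 0.0], [0.0, 0.0, -1.0]]
ft_force: [-0.0, 1.7, -0.8]
opening: 0.0181
grip_force: 0.6
```

Request:
drive_tool(rows="-.7 0 0 0 0 0 0;-.75 0 0 0 0 0 0;-.75 0 0 0 0 0 0", force=25)

```text
time: 34.62
ee_pos: [0.4732, 0.2484, 0.0635]
tool_rot: [[-0.992, 0.125, 0.001], [0.125, 0.992, 0.001], [-0.0, 0.001, -1.0]]
ft_force: [-2.1, 11.7, -0.9]
opening: 0.0148
grip_force: 24.5
```

Request:
drive_tool(rows="-.75 0 .01 .03 0 0 0;-.75 0 .018 .065 0 0 0;-.75 0 .025 .1 0 0 0;-.75 0 .028 .13 0 0 0;-.75 0 .03 .16 0 0 0")

```text
time: 35.25
ee_pos: [0.4738, 0.2528, 0.0394]
tool_rot: [[-0.992, 0.125, 0.001], [0.125, 0.992, 0.001], [-0.001, 0.001, -1.0]]
ft_force: [-4.0, 10.2, 1.7]
opening: 0.0151
grip_force: 25.6
```

Request:
drive_tool(rows="-.75 0 .002 .015 0 0 0;-.75 0 .002 .03 0 0 0;-.75 0 .002 .04 0 0 0;-.75 0 .002 .04 0 0 0")

```text
time: 35.75
ee_pos: [0.4738, 0.253, 0.0335]
tool_rot: [[-0.992, 0.125, 0.0], [0.125, 0.992, 0.001], [-0.0, 0.001, -1.0]]
ft_force: [-2.8, 9.6, 0.0]
opening: 0.0151
grip_force: 25.8
```

Request:
drive_tool(rows="-.75 0 0 .015 0 0 0;-.75 0 0 .03 0 0 0;-.75 0 0 .03 0 0 0")

```text
time: 36.12
ee_pos: [0.4747, 0.253, 0.0303]
tool_rot: [[-0.992, 0.125, 0.003], [0.125, 0.992, 0.001], [-0.002, 0.002, -1.0]]
ft_force: [-4.3, 3.3, 26.4]
opening: 0.0148
grip_force: 29.0
```

```bash
python3 - <<'E'
from h import *
st()
im,K,T=cam("scene"); hsv=cv2.cvtColor(im,cv2.COLOR_BGR2HSV)
for r in range(185,245):
    print(r,''.join('B' if (h<20 and s>110) else ' ' if (h<24 and s>60) else 'D' if w<70 else 'w' if s<45 else '.' for h,s,w in hsv[r,180:265]))
E
```

```text
t 36.125 p [0.4747 0.253  0.0303] h 82.81 z [ 0.003  0.001 -1.   ] F [-4.3  3.3 26.4] op 0.0148 g 28.979787826538086
185 wwwwwwwwwwwwwww...w           .   .  .           BBBBBBBBBBBBBBBBBBBBBBBBBBBBBB.DDDDD
186 ..wwwwwwwwwwww....w                       .  .  BBBBBBBBBBBBBBBBBBBBBBBBBBBBBBB DDDDD
187 ...wwwwwwwww......w                      .    .  BBBBBBBBBBBBBBBBBBBBBBBBBBBBBB DDDDD
188 ..................w  .                 .         BBBBBBBBBBBBBBBBBBBBBBBBBBBBB  DDDDD
189 ..................w.                         ...  BBBBBBBBBBBBBBBBBBBBBBBBBBB   DDDDD
190 ..................w.                         ...  BBBBBBBBBBBBBBBBBBBBBBBBB     DDDDD
191 ..................w.                       .....  BBBBBBBBBBBBBBBBBBBBB         DDDDD
192 ..................ww.. .                  .....   BBBBBBBBBBBBBBBBBBB            DDDD
193 ..................www...   .     .      ...ww..  BBBBBBBBBBBBBBBBB                wDD
194 ...................www.w... ...... ..www.www..  BBBBBBBBBBBBBBB                     .
195 ...................www.ww...w...www.www.ww.w.  BBBBBBBBBBBBBB                  
[... 3686 characters left out ...]
          
237                               .DwwwwDDDDDw                                           
238                               .DwwwwD DDD.                                           
239                                Dwww.  DDD                                            
240                                Dwww    D.                                            
241                                Dwww     .                                            
242                                .www                                                  
243                                 www                                                  
244                                 .w.                   B
```

Request:
drive_tool(rows="-.75 0 0 -.015 0 0 0;-.5 0 0 -.015 0 0 0;-.35 0 0 -.015 0 0 0;-.3 0 0 -.015 0 0 0")

```text
time: 36.67
ee_pos: [0.4734, 0.2521, 0.031]
tool_rot: [[-0.992, 0.125, -0.0], [0.125, 0.992, -0.0], [0.0, -0.0, -1.0]]
ft_force: [-1.1, 0.9, 0.1]
opening: 0.0298
grip_force: 0.0
```

Request:
drive_tool(rows="-.3 0 0 -.1 0 0 0;-.3 0 0 -.3 0 0 0;-.3 0 0 -.6 0 0 0;-.3 0 0 -.9 0 0 0;-.3 0 0 -1 0 0 0")

```text
time: 37.3
ee_pos: [0.4747, 0.2528, 0.1848]
tool_rot: [[-0.992, 0.125, 0.004], [0.125, 0.992, 0.002], [-0.004, 0.002, -1.0]]
ft_force: [0.4, 1.0, -0.1]
opening: 0.0297
grip_force: 0.0
```

Request:
drive_tool(rows="-.3 0 -1 -.4 0 0 0;-.3 0 -1 -.4 0 0 0;-.3 0 -1 -.4 0 0 0;-.3 0 -1 -.4 0 0 0;-.3 0 -1 -.4 0 0 0")

```text
time: 37.92
ee_pos: [0.4548, 0.1036, 0.2412]
tool_rot: [[-0.992, 0.126, -0.0], [0.126, 0.992, 0.0], [0.0, 0.0, -1.0]]
ft_force: [-0.2, -0.1, -0.2]
opening: 0.0296
grip_force: 0.0
```

Request:
drive_tool(rows="-.3 0 -1 0 0 0 0;-.3 0 -1 0 0 0 0;-.3 0 -1 0 0 0 0;-.3 0 -1 0 0 0 0;-.3 0 -1 0 0 0 0")

```text
time: 38.55
ee_pos: [0.4362, -0.0444, 0.2408]
tool_rot: [[-0.992, 0.125, -0.001], [0.125, 0.992, 0.0], [0.001, 0.0, -1.0]]
ft_force: [-0.4, 0.5, -0.3]
opening: 0.0298
grip_force: 0.0
```

```bash
python3 - <<'E'
from h import *
st()
cl=lambda p:''.join('B' if (h<20 and s>110) else ' ' if (h<24 and s>60) else 'D' if w<70 else 'w' if s<45 else '.' for h,s,w in p)
im,K,T=cam("scene"); hsv=cv2.cvtColor(im,cv2.COLOR_BGR2HSV)
c=np.array([.5957,.2016,0]); print([proj(K,T,c+[0,0,z]).round(0) for z in (.0155,.0245,.0605)])
for r in range(196,236): print(r,cl(hsv[r,190:250]))
im,K,T=cam("top"); hsv=cv2.cvtColor(im,cv2.COLOR_BGR2HSV)
print([proj(K,T,c+[0,0,z]).round(0) for z in (.0155,.0605)])
for r in range(150,240): print(r,cl(hsv[r,195:275]))
for n,p in (("shA",[.506,-.343,.037]),("shB",[.426,-.16,.037])): print(n,proj(K,T,p).round(1))
m=(hsv[:,:,1]<45)&(hsv[:,:,2]>120);k,l,s,ct=cv2.connectedComponentsWithStats(m.astype(np.uint8))
print([(ct[i].round(1).tolist(),int(s[i,4])) for i in range(1,k) if s[i,4]>20 and 330<ct[i][0]<440 and 190<ct[i][1]<250])
E
```

```text
t 38.55 p [ 0.4362 -0.0444  0.2408] h 82.84 z [-0.001  0.    -1.   ] F [-0.4  0.5 -0.3] op 0.0298 g 0.0
[array([211., 221.]), array([210., 219.]), array([210., 210.])]
196 ..........w   BBBBBBBBBBBBBBBBBBBBBBBBBBBBBBBBB             
197 ...........   BBBBBBBBBBBBBBBBBBBBBBBBBBBBBB                
198 .........w     BBBBBBBBBBBB  BBBBBBBBBBBBB                  
199 ........w        BBBBBBB  www  BBBBBBBB                     
200 .......w          BBBB .wwwwww. BBBB                        
201 ......w               wwwwwwwww.                            
202 ...ww.             .wwwwwwwwwwww.                           
203 ww.            .wwwwwwwwwwwwwwwww                           
204               .wwwwwwwwwwwwwwwwwww                          
205           .wwwwwwwwwwwwwwwwwwwwwwww                         
206        .wwwwwwwwwwwwwwwwwwwwwwwwwwww                        
207      wwwwwwwwwwwwwwwwwwwwwwwwwwwwwww                        
208      wwwwwwwwwwwwwwwwwwwwwwwwwwwwwww                        
209      .wwwwwwwwwwwwwwwwwwwwwwwwwwwww.                        
210         .wwwwwwwww
[... 8719 characters left out ...]
                                              
233                                                                                 
234                                                                                 
235                                                                                 
236                                                                                 
237                                                                                 
238                                                                                 
239                    .                                                            
shA [408.  205.2]
shB [346.8 233.5]
[([409.0, 205.1], 67)]
```

```bash
python3 -c "
from h import *
print(order.sign_off())"
```

```text
the job is handed in; nothing more can be done
None
```

The job is handed in: the ramekin is upside down on its matching cover in the fork, the crank is at its far stop, and the arm is clear. I checked this final state only from image pixels, having used all 10 picture views.

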